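Plug in the receiver and hold the thickness probe on the lens

ROBOT

A 7-joint arm with a two-finger parallel gripper is mounted at the origin on a cart in front of the work surface, level with it; the furniture and walls round the work are solid. World frame = base frame: x ahead of the robot, y to its left, z up, the work surface at z = 0. Lengths are in mm, angles in rad, forces in N, time in s.
With the tool pointing down it reaches from about 400 to 875 mm from the base axis. Payload 4.4 kg.
Tool frame: the origin (TCP) lies midway between the tips of the shut fingers; the grasp point (between the pads) lies 19 mm behind it; z points along the fingers, y is the line along which they close (so a half turn about z gives the same grasp; the last joint's range is limited). The gripper opens to 85 mm and grips with 20 to 120 N. Pads are 22 mm wide; open, the fingers measure 114 mm over their backs; the gripper's body (76 mm by 85 mm) begins 54 mm behind the grasp point. The pads swing forward as they close: fully open they stand 13 mm farther back than shut.
Start: joints at [-1.365, 0.628, 0.038, 1.517, -0.027, 0.996, -0.02], TCP at [174.477, 626.16, 200.113] pointing down, gripper open.
Joint ranges: [-3.06, 3.06], [-0.37, 2.12], [-1.25, 1.32], [0.18, 2.47], [-1.1, 4.24], [0.23, 1.98], [-2.94, 2.94]. Speed limits (rad/s): [2.57, 2.57, 3.14, 3.14, 3.14, 3.14, 3.14].

INTERFACE

Orientations are given as [roll, pitch, yaw] about the fixed x, y, z axes, in that order (R = Rz(yaw) Ry(pitch) Rx(roll)).
In Python, from cell import read_state, get_image, finish_job gives the robot as it stands.
- The arm moves only by the tool send_rows, never from a script. Its argument "series" is a list of rows, each an object of numbers: "ax", "ay", "az": the turn, a rotation vector about the tool's x, y, z in rad; "dx", "dy", "dz": the shift along the tool's x, y, z in cm; "hand": the closure, from 0 (fully open) to 1 (shut). In form: [{"ax": .., "ay": .., "az": .., "dx": .., "dy": .., "dz": .., "hand": ..}, ...]. A call has 1 to 10 rows; each row is the pose to reach, as a shift and turn from the pose commanded when the call began, along the tool's axes at that moment; what a row does not reach only later rows make up. A row lasts 1/10 s, in which the tool goes at most 50 mm and 8.59 degrees, less where a joint would pass 70% of its speed; a pose out of reach is approached as far as the arm can. A call with a gripper value outside its range is refused whole. The fingers move at their own pace and stop on an object; the grip force is fixed at half the most. Time passes only in rows, so rows that repeat a pose let the fingers close. It gives the time, the measured TCP pose, the force, the opening and the grip force at its end, in the units of the state.
- read_state(): the state, without advancing time (a new reading comes with each control period).
- get_image(name): name is "scene" or "top" or "wrist"; returns a dict with "pixels" (480x640x3 uint8, red, green, blue), "mtx" (3x3 intrinsics, pixels), "k1" (the pictures are not rectified: a ray, as slopes to the right and down, at radius r is drawn at 1 + k1 r^2 times it, then the intrinsics apply), "R" (3x3) and "t" (3): a world point X has camera coordinates R X + t. Camera axes: x right, y down, z forward; pixel columns grow to the right and rows downward; lengths in mm; the calibration is good to about 2 mm. A picture is of the moment at which its call begins. There is no depth.
- finish_job(): hands the job in; it is judged then, once.
The state is a dict: "clock": time; "qpos": joint angles; "qd": joint speeds; "tau": joint torques, N m; "eef_pos": TCP position; "tool_rot": TCP orientation; "force": force on the tool from outside, world axes, zero at the start; "torque": the same for the moment, N m; "width": finger opening in mm; "gripper_force": force on a finger pad.
Only numpy, scipy, OpenCV 4.12 (cv2) and the standard library are available. Lean on these libraries where they do the work, as an engineer would, in place of code of your own. Each camera call takes 0.05 s, during which the arm holds its last target. There are 200 camera calls.

TASK

Plug the orange receiver module fully home into the black socket of the grey readout and let go of it; then take the blue probe out of its stand and hold it upright with its brass tip on the red spot of the lens blank, pressed gently so that the spring-loaded tip is about half way in. Finish while still holding the probe there for the reading, and leave the two bottles, the little jar and the loose red cap where they are.

Things in the scene. Friction and masses are not known exactly. Their poses are not given: they have to be found in the camera images.
- readout: Grey bench readout, fixed, 90 (x) x 130 (y) x 30 mm high; origin under its centre on the desk. Screen and keys on the +y half; on the -y half a black socket block, 54 (x) x 44 (y) mm, top 50 mm over the desk. Readout, stand and lens chuck stand in a row, in any order.
- socket (a point): Centre of the mouth of the readout's socket, on the top of the black socket block, 50 mm over the desk (32 mm in -y from the readout's origin). The vertical hole is 32 (x) x 20 (y) mm and 17 mm deep with a 2 mm chamfer; axes as the readout's.
- module: Orange receiver module, loose, 45 g, upright on the desk on its foot; origin under the foot's centre, z up. Black plug foot 30 (x) x 18 (y) x 14 mm; above it, 14 to 50 mm, the orange housing 40 (x) x 26 (y) mm, which rests on the socket block when fully home (origin 14 mm below the mouth). Grip across y, fingertips 18 mm or more above its origin to clear the block. Fits either way round.
- stand: Probe stand, fixed: 70 x 70 x 8 mm foot and a grey 44 x 44 mm tower, top 66 mm over the desk, with a vertical 16 mm square hole right through; origin under its centre on the desk.
- probe: Blue thickness probe, loose, 92 g, upright in the stand; origin at the centre of the underside of its handle, which rests on the stand's top; z up. Square handle 22 x 22 mm, 0 to 66 mm above the origin; below it a 12 mm thick steel nose to 38 mm below the origin, then the brass tip. Lift it by at least 65 mm to clear the stand.
- tip (a point): Rounded end of the probe's brass tip, 6 mm thick, on the probe's axis, 54 mm below the probe's origin when not pressed in.
- plunger (a joint): How far the spring-loaded brass tip is pushed into the probe, m: 0 free, 0.012 fully in (hard stop). The spring pushes with about 1 N at the start and 350 N/m more, so about 3 N half way in.
- lens_chuck: Lens chuck, fixed, dark round base 90 mm across, holding a flat pale round lens blank 70 mm across, top face level and 40 mm over the desk; origin under its centre on the desk. Three steel jaws round the rim reach 37 mm. The face bears one red spot and two small black dots, each 15 mm from its centre.
- red_spot (a point): Centre of the red spot, 10 mm across, on the lens blank's top face, 40 mm over the desk.
- blue_bottle: Bystander: small dark blue bottle with a black cap, 22 mm across, 62 mm high; origin under its centre.
- white_bottle: Bystander: white bottle with a yellow band, 38 mm across, 76 mm high; origin under its centre.
- little_jar: Bystander: small clear jar, 36 mm across, 41 mm high; origin under its centre.
- cap: Bystander: loose red cap, 30 mm across, 14 mm high; origin under its centre.
There are look-alikes about, which are no part of the job. There is more than one size of the probe; the job needs the smallest.

How it is judged:
By the outcome, as a careful person would: the job done as asked, in the order asked, and still so for the second after the job is handed in, while the arm keeps its last pose, push and grip.
It also fails if it takes over 72 s, if anything falls off the work surface, if the arm or the gripper's body presses on something with over 40 N, if the wrist force passes 120 N, or if a joint passes its speed limit or range.

## Working session

There is one attempt and no reset: what is moved stays moved. The work goes in short steps, Python scripts to look and compute and a tool call to move; the robot and the scene stay as the last step left them, time stands still between calls to the robot, and variables do not carry over. Pictures are saved under pics/ and viewed, at most 10 in all, crops included, and the job is handed in when it is done.

Besides the shell and the picture viewer there is one more tool, called after "Request:" as name(argument=value, ...), one argument or row to a line, values as JSON. send_rows: Moves the arm, as the interface text tells. Its arguments: {"type":"object","properties":{"series":{"type":"array","items":{"type":"object","properties":{"ax":{"type":"number"},"ay":{"type":"number"},"az":{"type":"number"},"dx":{"type":"number"},"dy":{"type":"number"},"dz":{"type":"number"},"hand":{"type":"number"}}}}},"required":["series"]}

```bash
mkdir -p pics; ls; cat > h.py <<'E'
import numpy as np, cv2
from cell import read_state, get_image, finish_job
def save(im,n): cv2.imwrite(n,cv2.cvtColor(im['pixels'],cv2.COLOR_RGB2BGR))
def ray(im,uv):
    K=im['mtx'];R=np.array(im['R']);t=np.array(im['t'])
    d=np.array([(uv[0]-K[0][2])/K[0][0],(uv[1]-K[1][2])/K[1][1]]);s=d.copy()
    for _ in range(30): s=d/(1+im['k1']*(s@s))
    return -R.T@t, R.T@np.array([s[0],s[1],1])
def onz(im,uv,z):
    c,d=ray(im,uv); return c+d*(z-c[2])/d[2]
def proj(im,X):
    c=np.array(im['R'])@np.array(X,float)+np.array(im['t']);s=c[:2]/c[2];s=s*(1+im['k1']*(s@s))
    K=im['mtx'];return np.array([K[0][0]*s[0]+K[0][2],K[1][1]*s[1]+K[1][2]])
E
python3 - <<'E'
from h import *
import pickle
for n in ['top','scene','wrist']:
    im=get_image(n); save(im,f'pics/{n}0.png'); pickle.dump(im,open(f'{n}0.pkl','wb'))
    print(n,np.round(im['mtx'],1).tolist(),im['k1'],np.round(-np.array(im['R']).T@np.array(im['t'])))
s=read_state();print(s)
E
```

```text
pics
top [[494.9, 0.0, 319.7], [0.0, 494.9, 242.6], [0.0, 0.0, 1.0]] -0.024491215071121925 [ 330.   12. 1164.]
scene [[524.6, 0.0, 314.8], [0.0, 524.6, 242.8], [0.0, 0.0, 1.0]] -0.10783186406655089 [158. 746. 847.]
wrist [[361.6, 0.0, 322.7], [0.0, 361.6, 246.0], [0.0, 0.0, 1.0]] -0.05391673004017354 [105. 645. 372.]
{'clock': 0.15, 'qpos': array([-1.36481188,  0.62913514,  0.03846453,  1.51812401, -0.02696283,
        0.99629938, -0.01999979]), 'qd': array([-0.00126766, -0.00299675,  0.0020497 , -0.0049862 ,  0.00121933,
        0.00119496, -0.00190404]), 'tau': array([ 2.57605985e-03, -5.63800800e+01,  1.22776207e+00, -1.93653220e+01,
        1.10656227e-02,  7.29283463e-03, -6.02908571e-06]), 'eef_pos': array([174.34473769, 625.6504308 , 199.40429611]), 'tool_rot': array([-3.14014578e+00,  4.72552306e-05,  2.86981594e+00]), 'force': array([-0.17984123, -0.14453465,  0.1567981 ]), 'torque': array([ 0.03479742,  0.07133293, -0.00437124]), 'gripper_force': 0.0, 'width': 85.40104958105523}
```

View pics/top0.png

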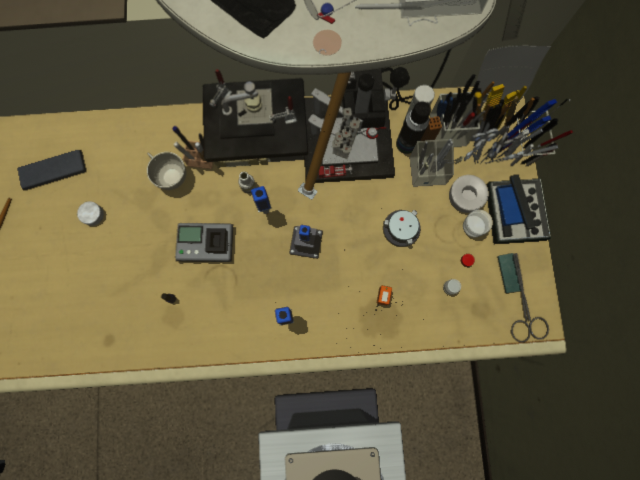

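View pics/scene0.png

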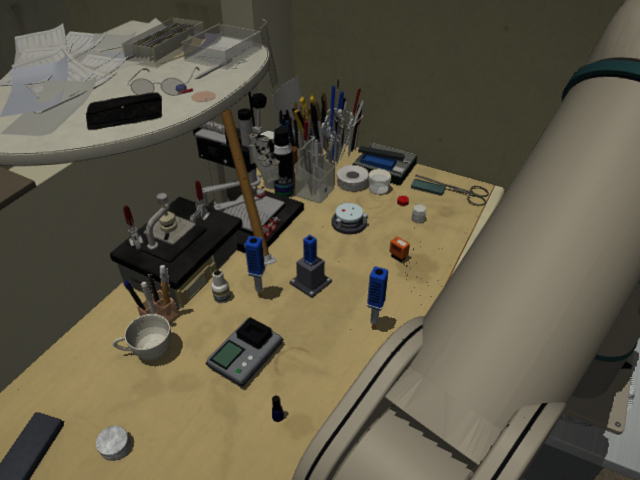

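```bash
python3 - <<'E'
from h import *
import pickle
t,s,w=[pickle.load(open(f'{n}0.pkl','rb')) for n in ('top','scene','wrist')]
for n,i in(('t',t),('s',s),('w',w)): print(n,np.round(i['R'],2).tolist(),proj(i,[0,0,0]),proj(i,[174,626,200]),proj(i,[500,0,0]))
for nm,uv,z in [('readout',(205,243),30),('sock',(217,240),50),('stand',(306,241),0),('standprobe',(305,232),130),('bigA',(284,316),100),('bigB',(261,197),100),('chuck',(402,227),40),('module',(385,296),50),('cap',(468,260),14),('jar',(453,287),41),('bottle',(168,298),60),('wb',(246,180),76)]:
    print(nm,np.round(onz(t,uv,z)))
for nm,uv,z in [('readout',(245,352),30),('standprobe',(310,238),132),('chuck',(349,213),40),('module',(400,243),50),('bigA',(378,270),130)]:
    print(nm,np.round(onz(s,uv,z)))
E
python3 -c "
import cv2
a=cv2.imread('pics/top0.png');cv2.imwrite('pics/c1.png',cv2.resize(a[160:340,150:500],(0,0),fx=2.28,fy=2.28,interpolation=cv2.INTER_CUBIC)[:600,:800])"
```

```text
t [[-0.07, -1.0, 0.0], [-0.98, 0.07, -0.2], [0.2, -0.02, -0.98]] [334.48506222 499.10767094] [ -6.32388108 453.69889853] [318.75686508 272.69269908]
s [[-0.88, -0.48, -0.01], [-0.31, 0.58, -0.75], [0.37, -0.66, -0.66]] [574.61167884 372.66872705] [363.80034588 636.46632598] [345.88112553 286.88582515]
w [[0.27, 0.96, -0.0], [0.92, -0.26, 0.28], [0.27, -0.08, -0.96]] [-198.81104003  216.38299602] [323.47162361 284.47672446] [ -6.06916794 517.49405153]
readout [584. 261.  30.]
sock [585. 229.  50.]
stand [579.  25.   0.]
standprobe [571.  25. 130.]
bigA [398.  81. 100.]
bigB [665. 118. 100.]
chuck [ 588. -201.   40.]
module [ 430. -145.   50.]
cap [ 504. -354.   14.]
jar [ 440. -303.   41.]
bottle [457. 340.  60.]
wb [716. 154.  76.]
readout [581. 275.  30.]
standprobe [576.  24. 132.]
chuck [ 590. -198.   40.]
module [ 432. -141.   50.]
bigA [412.  44. 130.]
```

View pics/c1.png

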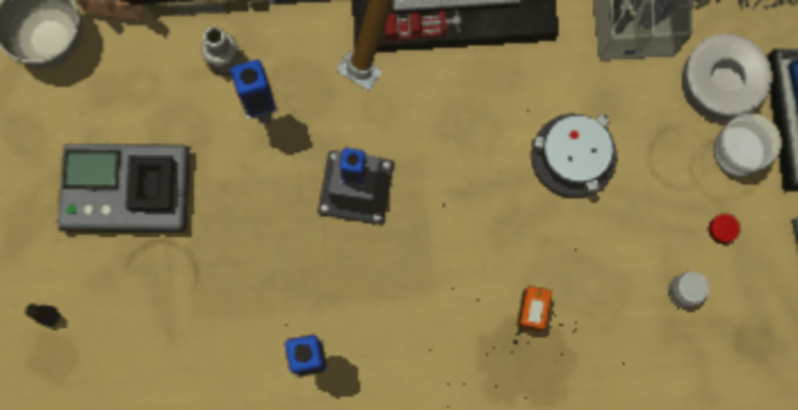

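```bash
cat >> h.py <<'E'
from scipy.spatial.transform import Rotation as Ro
def go(p,yaw,frm=None,fy=None):
    "print the row (cm, rad in tool axes) to reach p with tool down at yaw"
    s=read_state(); R0=Ro.from_euler('xyz',s['tool_rot']); p0=s['eef_pos']
    if frm is not None: p0=np.array(frm,float); R0=Ro.from_euler('xyz',[np.pi,0,fy])
    d=R0.inv().apply(np.array(p,float)-p0)/10; a=(R0.inv()*Ro.from_euler('xyz',[np.pi,0,yaw])).as_rotvec()
    print('d cm',np.round(d,2),'a',np.round(a,3))
E
python3 - <<'E'
from h import *
go([480,250,260],np.pi); go([430,-145,230],np.pi,[480,250,260],np.pi)
E
```

```text
d cm [-39.53 -27.99  -6.02] a [-0.001 -0.    -0.272]
d cm [  5.  -39.5   3. ] a [0. 0. 0.]
```

Request:
send_rows(
  series=[
    {"dx": -4,"dy": -2.8,"dz": -3,"az": -0.05,"hand": 0},
    {"dx": -8,"dy": -5.6,"dz": -6,"az": -0.1,"hand": 0},
    {"dx": -12,"dy": -8.4,"dz": -6,"az": -0.15,"hand": 0},
    {"dx": -16,"dy": -11.2,"dz": -6,"az": -0.2,"hand": 0},
    {"dx": -20,"dy": -14,"dz": -6,"az": -0.27,"hand": 0},
    {"dx": -24,"dy": -16.8,"dz": -6,"az": -0.272,"hand": 0},
    {"dx": -28,"dy": -19.6,"dz": -6,"az": -0.272,"hand": 0},
    {"dx": -32,"dy": -22.4,"dz": -6,"az": -0.272,"hand": 0},
    {"dx": -36,"dy": -25.2,"dz": -6,"az": -0.272,"hand": 0},
    {"dx": -39.5,"dy": -28,"dz": -6,"az": -0.272,"hand": 0},
  ],
)

```text
invalid input at $.series[0]: expected keys ax, ay, az, dx, dy, dz, hand
```

Request:
send_rows(
  series=[
    {"dx": 0.5,"dy": -4,"dz": 0,"az": 0,"hand": 0},
    {"dx": 1,"dy": -8,"dz": 0,"az": 0,"hand": 0},
    {"dx": 1.5,"dy": -12,"dz": 0,"az": 0,"hand": 0},
    {"dx": 2,"dy": -16,"dz": 0,"az": 0,"hand": 0},
    {"dx": 2.5,"dy": -20,"dz": 0,"az": 0,"hand": 0},
    {"dx": 3,"dy": -24,"dz": 0,"az": 0,"hand": 0},
    {"dx": 3.5,"dy": -28,"dz": 0.5,"az": 0,"hand": 0},
    {"dx": 4,"dy": -32,"dz": 1,"az": 0,"hand": 0},
    {"dx": 4.5,"dy": -36,"dz": 2,"az": 0,"hand": 0},
    {"dx": 5,"dy": -39.5,"dz": 3,"az": 0,"hand": 0},
  ],
)

```text
invalid input at $.series[0]: expected keys ax, ay, az, dx, dy, dz, hand
```

```bash
python3 - <<'E'
from h import *
import pickle
s=read_state();print(s['clock'],s['eef_pos'],s['tool_rot'],s['qpos'])
im=get_image('wrist');save(im,'pics/w1.png');pickle.dump(im,open('w1.pkl','wb'))
E
```

```text
0.15 [174.34473769 625.6504308  199.40429611] [-3.14014578e+00  4.72552306e-05  2.86981594e+00] [-1.36481188  0.62913514  0.03846453  1.51812401 -0.02696283  0.99629938
 -0.01999979]
```

View pics/w1.png

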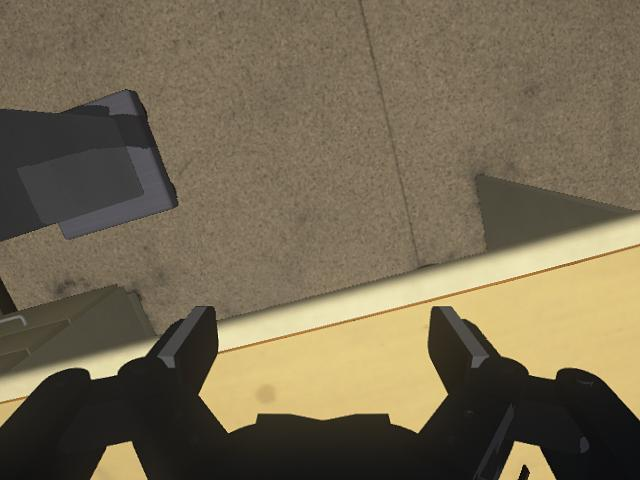

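Request:
send_rows(
  series=[
    {"ax": 0,"ay": 0,"dx": -4,"dy": -2.8,"dz": -3,"az": -0.05,"hand": 0},
    {"ax": 0,"ay": 0,"dx": -8,"dy": -5.6,"dz": -6,"az": -0.1,"hand": 0},
    {"ax": 0,"ay": 0,"dx": -12,"dy": -8.4,"dz": -6,"az": -0.15,"hand": 0},
    {"ax": 0,"ay": 0,"dx": -16,"dy": -11.2,"dz": -6,"az": -0.2,"hand": 0},
    {"ax": 0,"ay": 0,"dx": -20,"dy": -14,"dz": -6,"az": -0.27,"hand": 0},
    {"ax": 0,"ay": 0,"dx": -24,"dy": -16.8,"dz": -6,"az": -0.272,"hand": 0},
    {"ax": 0,"ay": 0,"dx": -28,"dy": -19.6,"dz": -6,"az": -0.272,"hand": 0},
    {"ax": 0,"ay": 0,"dx": -32,"dy": -22.4,"dz": -6,"az": -0.272,"hand": 0},
    {"ax": 0,"ay": 0,"dx": -36,"dy": -25.2,"dz": -6,"az": -0.272,"hand": 0},
    {"ax": 0,"ay": 0,"dx": -39.5,"dy": -28,"dz": -6,"az": -0.272,"hand": 0},
  ],
)

```text
clock: 1.2
eef_pos: [481.0, 248.7, 260.2]
tool_rot: [3.141, 0.0, -3.141]
force: [0.4, -0.5, 1.1]
width: 85.5
gripper_force: 0.0
```

Request:
send_rows(
  series=[
    {"ax": 0,"ay": 0,"dx": 0.5,"dy": -4,"dz": 0,"az": 0,"hand": 0},
    {"ax": 0,"ay": 0,"dx": 1,"dy": -8,"dz": 0,"az": 0,"hand": 0},
    {"ax": 0,"ay": 0,"dx": 1.5,"dy": -12,"dz": 0,"az": 0,"hand": 0},
    {"ax": 0,"ay": 0,"dx": 2,"dy": -16,"dz": 0,"az": 0,"hand": 0},
    {"ax": 0,"ay": 0,"dx": 2.5,"dy": -20,"dz": 0,"az": 0,"hand": 0},
    {"ax": 0,"ay": 0,"dx": 3,"dy": -24,"dz": 0,"az": 0,"hand": 0},
    {"ax": 0,"ay": 0,"dx": 3.5,"dy": -28,"dz": 0.5,"az": 0,"hand": 0},
    {"ax": 0,"ay": 0,"dx": 4,"dy": -32,"dz": 1,"az": 0,"hand": 0},
    {"ax": 0,"ay": 0,"dx": 4.5,"dy": -36,"dz": 2,"az": 0,"hand": 0},
    {"ax": 0,"ay": 0,"dx": 5,"dy": -39.5,"dz": 3,"az": 0,"hand": 0},
  ],
)

```text
clock: 2.2
eef_pos: [429.5, -146.7, 230.0]
tool_rot: [-3.141, 0.001, 3.141]
force: [0.7, 0.1, -0.2]
width: 85.7
gripper_force: 0.0
```

```bash
python3 - <<'E'
from h import *
import pickle
s=read_state();print(s['clock'],s['eef_pos'],s['tool_rot'],s['qpos'])
im=get_image('wrist');save(im,'pics/w1.png');pickle.dump(im,open('w1.pkl','wb'))
hsv=cv2.cvtColor(im['pixels'],cv2.COLOR_RGB2HSV)
m=cv2.inRange(hsv,(3,170,110),(14,255,255))
cs=cv2.findContours(m,cv2.RETR_EXTERNAL,cv2.CHAIN_APPROX_NONE)[0]
for c in sorted(cs,key=cv2.contourArea)[-3:]:
    print(cv2.contourArea(c),cv2.boundingRect(c),cv2.approxPolyDP(c,4,True)[:,0].tolist())
E
```

```text
2.2 [ 429.51327572 -146.7204203   230.04232757] [-3.14105167e+00  8.60388495e-04  3.14091000e+00] [ 0.13381196  0.31293969  0.17432847  2.00433501 -0.07212699  0.8290777
  1.91866519]
2.0 (273, 362, 3, 3) [[273, 362]]
382.0 (132, 261, 25, 23) [[138, 261], [132, 270], [135, 279], [152, 281], [153, 266]]
879.5 (306, 197, 33, 41) [[315, 197], [306, 230], [328, 237], [338, 204]]
```

View pics/w1.png

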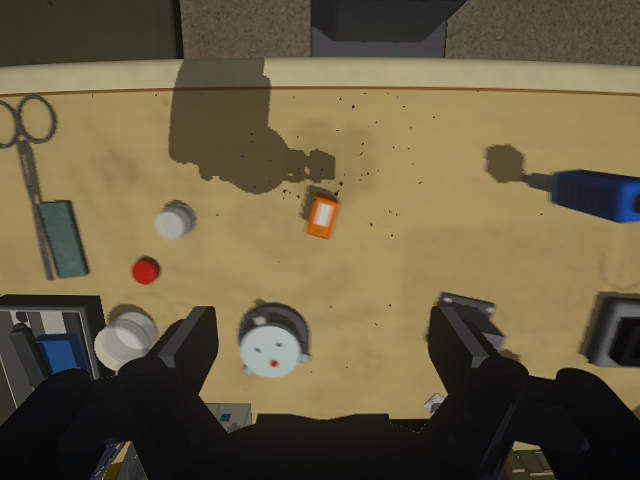

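```bash
cat >> h.py <<'E'
def orange(im):
    hsv=cv2.cvtColor(im['pixels'],cv2.COLOR_RGB2HSV)
    m=cv2.inRange(hsv,(3,170,90),(16,255,255))
    return max(cv2.findContours(m,cv2.RETR_EXTERNAL,cv2.CHAIN_APPROX_NONE)[0],key=cv2.contourArea)
def rect(im,c,z):
    P=np.array([onz(im,p,z)[:2] for p in c.reshape(-1,2).astype(float)],np.float32)
    return cv2.minAreaRect(P)
def redspot(im,z=40):
    hsv=cv2.cvtColor(im['pixels'],cv2.COLOR_RGB2HSV)
    m=cv2.inRange(hsv,(0,150,90),(5,255,255))|cv2.inRange(hsv,(172,150,90),(180,255,255))
    for c in cv2.findContours(m,cv2.RETR_EXTERNAL,cv2.CHAIN_APPROX_NONE)[0]:
        if cv2.contourArea(c)>8:
            M=cv2.moments(c);u=(M['m10']/M['m00'],M['m01']/M['m00']);print('red',cv2.contourArea(c),np.round(u,1),np.round(onz(im,u,z),1))
E
python3 - <<'E'
from h import *
import pickle
for n in('w1','top0','scene0'):
    im=pickle.load(open(n+'.pkl','rb'));c=orange(im);print(n,rect(im,c,50),rect(im,c,32)); redspot(im)
    print(-np.array(im['R']).T@im['t'])
E
```

```text
w1 ((432.19610595703125, -148.3719482421875), (25.605152130126953, 39.10542297363281), 74.04232788085938) ((436.01153564453125, -148.45965576171875), (26.91126823425293, 41.100162506103516), 74.04232788085938)
red 11.5 [273.6 363.1] [ 607.5 -204.4   40. ]
red 404.0 [144.3 271.9] [ 494.3 -340.6   40. ]
[ 357.3992764  -146.65240295  402.87162623]
top0 ((433.4452209472656, -144.54562377929688), (26.604232788085938, 39.210235595703125), 75.25279998779297) ((435.108642578125, -147.06861877441406), (27.033935546875, 39.84355926513672), 75.25276184082031)
red 98.0 [467.5 259.6] [ 501.  -344.6   40. ]
red 20.5 [321.1 170.8] [739.4 -22.1  40. ]
red 13.5 [331.5 169.2] [741.7 -47.2  40. ]
red 28.0 [328.5  18.7] [1150.7  -70.    40. ]
[ 330.46362115   11.65681381 1164.40552169]
scene0 ((433.1345520019531, -142.21774291992188), (26.302719116210938, 38.749229431152344), 74.05851745605469) ((439.3397216796875, -162.29513549804688), (26.896989822387695, 39.62472915649414), 74.05848693847656)
red 46.5 [402.6 198.8] [ 494.2 -317.8   40. ]
[158.49674263 746.40586401 846.67861543]
```

```bash
python3 - <<'E'
from h import *
go([432.5,-147.7,110],2.862)
E
```

```text
d cm [-0.55  0.58 11.88] a [-0.005 -0.002  0.271]
```

```bash
python3 - <<'E'
from h import *
s=read_state();print(s['clock'],s['eef_pos'],s['tool_rot'],s['qd'])
E
```

```text
2.25 [ 427.16686937 -152.94117645  228.80214697] [-3.13724934e+00 -2.11501882e-03  3.13347152e+00] [-0.05353382 -0.01800073 -0.01638931  0.00557732  0.01005762  0.05081208
 -0.16629914]
```

Request:
send_rows(
  series=[
    {"ax": 0,"ay": 0,"az": 0.1,"dx": -0.2,"dy": -0.25,"dz": 4,"hand": 0},
    {"ax": 0,"ay": 0,"az": 0.2,"dx": -0.25,"dy": -0.27,"dz": 8,"hand": 0},
    {"ax": 0,"ay": 0,"az": 0.28,"dx": -0.25,"dy": -0.27,"dz": 11,"hand": 0},
    {"ax": 0,"ay": 0,"az": 0.28,"dx": -0.25,"dy": -0.27,"dz": 12,"hand": 0},
    {"ax": 0,"ay": 0,"az": 0.28,"dx": -0.25,"dy": -0.27,"dz": 12,"hand": 0},
    {"ax": 0,"ay": 0,"az": 0.28,"dx": -0.25,"dy": -0.27,"dz": 12,"hand": 0},
    {"ax": 0,"ay": 0,"az": 0.28,"dx": -0.25,"dy": -0.27,"dz": 12,"hand": 0},
  ],
)

```text
clock: 2.95
eef_pos: [433.7, -147.6, 111.5]
tool_rot: [3.141, 0.003, 2.863]
force: [-1.2, -0.2, -0.1]
width: 85.3
gripper_force: 0.0
```

```bash
python3 - <<'E'
from h import *
im=get_image('wrist');c=orange(im);r=rect(im,c,50);print(cv2.boundingRect(c),r)
s=read_state();print(s['clock'],s['eef_pos'],s['tool_rot'],abs(s['qd']).max())
go([r[0][0],r[0][1],23],2.862)
E
```

```text
(308, 220, 37, 55) ((433.03216552734375, -145.11830139160156), (24.834823608398438, 38.1924934387207), 74.0046615600586)
3.0 [ 433.56173209 -147.59943409  111.47556706] [3.14131061e+00 3.03749570e-03 2.86239518e+00] 0.005851279577068411
d cm [0.15 0.22 8.85] a [0.    0.003 0.   ]
```

Request:
send_rows(
  series=[
    {"ax": 0,"ay": 0,"az": 0,"dx": 0.1,"dy": 0.15,"dz": 4,"hand": 0},
    {"ax": 0,"ay": 0,"az": 0,"dx": 0.1,"dy": 0.15,"dz": 8,"hand": 0},
    {"ax": 0,"ay": 0,"az": 0,"dx": 0.1,"dy": 0.15,"dz": 9.3,"hand": 0},
    {"ax": 0,"ay": 0,"az": 0,"dx": 0.1,"dy": 0.15,"dz": 9.3,"hand": 0},
    {"ax": 0,"ay": 0,"az": 0,"dx": 0.1,"dy": 0.15,"dz": 9.3,"hand": 0.9},
    {"ax": 0,"ay": 0,"az": 0,"dx": 0.1,"dy": 0.15,"dz": 9.3,"hand": 0.9},
    {"ax": 0,"ay": 0,"az": 0,"dx": 0.1,"dy": 0.15,"dz": 9.3,"hand": 0.9},
    {"ax": 0,"ay": 0,"az": 0,"dx": 0.1,"dy": 0.15,"dz": 9.3,"hand": 0.9},
    {"ax": 0,"ay": 0,"az": 0,"dx": 0.1,"dy": 0.15,"dz": 9.3,"hand": 0.9},
    {"ax": 0,"ay": 0,"az": 0,"dx": 0.1,"dy": 0.15,"dz": 9.3,"hand": 0.9},
  ],
)

```text
clock: 4.0
eef_pos: [433.4, -146.7, 20.0]
tool_rot: [-3.141, 0.004, 2.861]
force: [-6.1, -0.2, 50.5]
width: 10.5
gripper_force: 23.0
```

Request:
send_rows(
  series=[
    {"ax": 0,"ay": 0,"az": 0,"dx": 0,"dy": 0,"dz": 0,"hand": 0.9},
    {"ax": 0,"ay": 0,"az": 0,"dx": 0,"dy": 0,"dz": 0,"hand": 0.9},
    {"ax": 0,"ay": 0,"az": 0,"dx": 0,"dy": 0,"dz": 0,"hand": 0.9},
    {"ax": 0,"ay": 0,"az": 0,"dx": 0,"dy": 0,"dz": 0,"hand": 0.9},
  ],
)

```text
clock: 4.4
eef_pos: [433.7, -145.7, 20.4]
tool_rot: [3.141, 0.005, 2.862]
force: [-3.1, 2.1, 38.3]
width: 8.8
gripper_force: 18.0
```

```bash
python3 - <<'E'
from h import *
im=get_image('wrist');save(im,'pics/w2.png');c=orange(im);r=rect(im,c,50);print(cv2.boundingRect(c),r)
s=read_state();print(s['clock'],s['eef_pos'],s['tool_rot'],s['width'],s['gripper_force'])
E
```

```text
(268, 267, 65, 85) ((430.8325500488281, -154.96389770507812), (27.384822845458984, 40.71613693237305), 74.15229034423828)
4.45 [ 433.66164003 -145.68386676   20.44214865] [3.14049526 0.00492167 2.86184668] 8.5039674735374 18.029474881477654
```

View pics/w2.png

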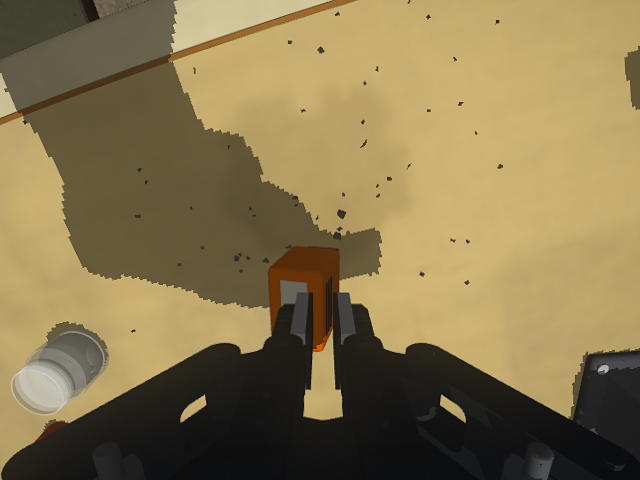

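Request:
send_rows(
  series=[
    {"ax": 0,"ay": 0,"az": 0,"dx": 0,"dy": 0,"dz": -0.3,"hand": 0.7},
    {"ax": 0,"ay": 0,"az": 0,"dx": 0,"dy": 0,"dz": -1,"hand": 0.4},
    {"ax": 0,"ay": 0,"az": 0,"dx": 0,"dy": 0,"dz": -2,"hand": 0},
    {"ax": 0,"ay": 0,"az": 0,"dx": 0,"dy": 0,"dz": -4,"hand": 0},
    {"ax": 0,"ay": 0,"az": 0,"dx": 0,"dy": 0,"dz": -7,"hand": 0},
    {"ax": 0,"ay": 0,"az": 0,"dx": 0,"dy": 0,"dz": -9,"hand": 0},
    {"ax": 0,"ay": 0,"az": 0,"dx": 0,"dy": 0,"dz": -9,"hand": 0},
    {"ax": 0,"ay": 0,"az": 0,"dx": 0,"dy": 0,"dz": -9,"hand": 0},
  ],
)

```text
clock: 5.25
eef_pos: [431.9, -145.5, 107.4]
tool_rot: [3.142, 0.001, 2.862]
force: [0.0, 0.5, 0.1]
width: 85.5
gripper_force: 0.0
```

```bash
python3 - <<'E'
from h import *
im=get_image('wrist');c=orange(im);r=rect(im,c,50);print(cv2.boundingRect(c),r)
s=read_state();print(s['clock'],s['eef_pos'],s['tool_rot'],s['width'],s['gripper_force'])
p=im['pixels'][120:420,120:520]
cv2.imwrite('pics/w3.png',cv2.cvtColor(cv2.resize(p,None,fx=2,fy=2),cv2.COLOR_RGB2BGR))
E
```

```text
(240, 218, 50, 50) ((415.6107177734375, -181.16497802734375), (32.14103317260742, 33.8616828918457), 74.03865051269531)
5.3 [ 431.4014021  -145.29007085  106.80441147] [ 3.14149901e+00 -8.25650072e-04  2.86204160e+00] 85.41241318872889 0.0
```

View pics/w3.png

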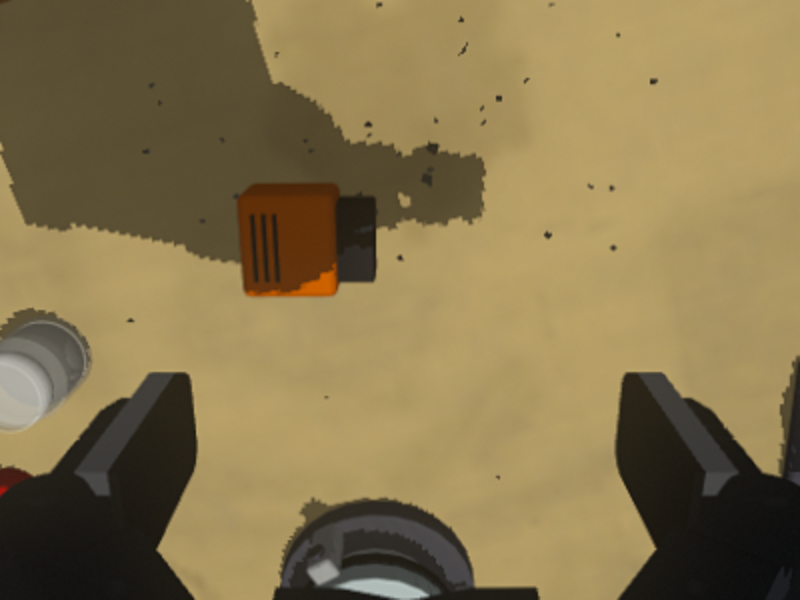

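```bash
cat >> h.py <<'E'
def rowto(p,R,s=None):
    s=s or read_state(); R0=Ro.from_euler('xyz',s['tool_rot'])
    print('d cm',np.round(R0.inv().apply(np.array(p,float)-s['eef_pos'])/10,2),'a',np.round((R0.inv()*R).as_rotvec(),3))
E
python3 - <<'E'
from h import *
s=read_state();im=get_image('wrist')
for z in(26,13): print(z,rect(im,orange(im),z), rect(im,np.array([[240,212],[290,212],[290,268],[240,268]]),z))
c=np.array([rect(im,orange(im),26)[0]])[0]; print(c, s['eef_pos'],abs(s['qd']).max())
u=np.array([np.cos(1.291),np.sin(1.291),0])
D=Ro.from_euler('xyz',[np.pi,0,1.291])
P=np.array([c[0],c[1],9])+7*u
Rt=D*Ro.from_rotvec([0,0.61,0])
print('tz',Rt.apply([0,0,1]),'P',P)
rowto(P-100*Rt.apply([0,0,1]),Rt,s)
E
```

```text
26 ((421.0014953613281, -187.6691131591797), (34.89395523071289, 38.07497787475586), 75.92950439453125) ((418.71051025390625, -186.00140380859375), (37.4112663269043, 43.36406326293945), 72.51781463623047)
13 ((424.0042724609375, -190.85061645507812), (36.68153762817383, 40.02555465698242), 75.9295654296875) ((421.5960998535156, -189.09747314453125), (39.32781982421875, 45.58559036254883), 72.5177993774414)
[ 421.00149536 -187.66911316] [ 431.4014021  -145.29007085  106.80441147] 0.018368939885350002
tz [ 0.15820302  0.55058962 -0.81964802] P [ 422.93461467 -180.94133123    9.        ]
d cm [-0.17 -9.39  1.58] a [-0.478  0.477  1.517]
```

Request:
send_rows(
  series=[
    {"ax": 0,"ay": 0,"az": 0.15,"dx": 0,"dy": -1,"dz": -1,"hand": 0},
    {"ax": 0,"ay": 0,"az": 0.3,"dx": 0,"dy": -2,"dz": -2,"hand": 0},
    {"ax": 0,"ay": 0,"az": 0.45,"dx": 0,"dy": -3,"dz": -2,"hand": 0},
    {"ax": 0,"ay": 0,"az": 0.6,"dx": 0,"dy": -4,"dz": -2,"hand": 0},
    {"ax": 0,"ay": 0,"az": 0.75,"dx": 0,"dy": -5,"dz": -2,"hand": 0},
    {"ax": 0,"ay": 0,"az": 0.9,"dx": 0,"dy": -6,"dz": -2,"hand": 0},
    {"ax": 0,"ay": 0,"az": 1.05,"dx": 0,"dy": -7,"dz": -2,"hand": 0},
    {"ax": 0,"ay": 0,"az": 1.2,"dx": 0,"dy": -8,"dz": -2,"hand": 0},
    {"ax": 0,"ay": 0,"az": 1.35,"dx": 0,"dy": -9,"dz": -2,"hand": 0},
    {"ax": 0,"ay": 0,"az": 1.5,"dx": 0,"dy": -9.4,"dz": -2,"hand": 0},
  ],
)

```text
clock: 6.35
eef_pos: [404.8, -236.7, 126.1]
tool_rot: [-3.139, 0.001, 1.354]
force: [0.0, 0.8, 0.2]
width: 85.2
gripper_force: 0.0
```

Request:
send_rows(
  series=[
    {"ax": 0,"ay": 0.13,"az": 0.04,"dx": 0,"dy": 0,"dz": 0,"hand": 0},
    {"ax": 0,"ay": 0.26,"az": 0.04,"dx": 0,"dy": 0,"dz": 0,"hand": 0},
    {"ax": 0,"ay": 0.39,"az": 0.04,"dx": 0,"dy": 0,"dz": 0,"hand": 0},
    {"ax": 0,"ay": 0.52,"az": 0.04,"dx": 0,"dy": 0,"dz": 0,"hand": 0},
    {"ax": 0,"ay": 0.61,"az": 0.04,"dx": 0,"dy": 0,"dz": 0,"hand": 0},
    {"ax": 0,"ay": 0.61,"az": 0.04,"dx": 0,"dy": 0,"dz": 0,"hand": 0},
    {"ax": 0,"ay": 0.61,"az": 0.04,"dx": 0,"dy": 0,"dz": 0,"hand": 0},
    {"ax": 0,"ay": 0.61,"az": 0.04,"dx": 0,"dy": 0,"dz": 0,"hand": 0},
  ],
)

```text
clock: 7.15
eef_pos: [406.2, -234.2, 127.2]
tool_rot: [-3.127, -0.61, 1.318]
force: [-0.2, 0.2, 0.6]
width: 85.3
gripper_force: 0.0
```

```bash
python3 - <<'E'
from h import *
im=get_image('wrist');s=read_state();print(s['clock'],s['eef_pos'],Ro.from_euler('xyz',s['tool_rot']).as_matrix().round(3).tolist(),s['qpos'].round(2))
save(im,'pics/w4.png')
hsv=cv2.cvtColor(im['pixels'],cv2.COLOR_RGB2HSV)
c=orange(im);print(cv2.boundingRect(c),cv2.approxPolyDP(c,4,True)[:,0].tolist())
for z in(26,13): print(z,rect(im,c,z))
D=Ro.from_euler('xyz',[np.pi,0,1.291])*Ro.from_rotvec([0,0.61,0])
rowto([422.9,-180.9,9],D,s)
E
```

```text
7.2 [ 406.4467369  -234.18163056  127.50521006] [[0.204, 0.97, 0.129], [0.794, -0.241, 0.558], [0.573, -0.012, -0.82]] [ 0.61  0.74  0.37  1.87 -0.76  1.17  1.22]
(305, 234, 48, 42) [[307, 235], [306, 274], [351, 275], [351, 236]]
26 ((421.3561096191406, -189.24000549316406), (35.520042419433594, 38.66635513305664), 74.5260009765625)
13 ((422.3927917480469, -185.3541259765625), (37.14570236206055, 40.43601608276367), 74.52603149414062)
d cm [-2.22  0.45 12.9 ] a [-0.03   0.001  0.023]
```

View pics/w4.png

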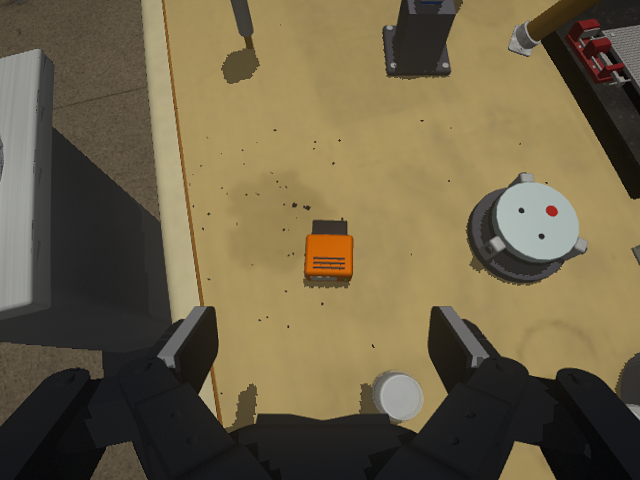

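Request:
send_rows(
  series=[
    {"ax": -0.03,"ay": 0,"az": 0.023,"dx": -2.2,"dy": 0.4,"dz": 3,"hand": 0},
    {"ax": -0.03,"ay": 0,"az": 0.023,"dx": -2.2,"dy": 0.4,"dz": 6,"hand": 0},
    {"ax": -0.03,"ay": 0,"az": 0.023,"dx": -2.2,"dy": 0.4,"dz": 9,"hand": 0},
    {"ax": -0.03,"ay": 0,"az": 0.023,"dx": -2.2,"dy": 0.4,"dz": 11.5,"hand": 0},
    {"ax": -0.03,"ay": 0,"az": 0.023,"dx": -2.2,"dy": 0.4,"dz": 12.8,"hand": 0.1},
    {"ax": -0.03,"ay": 0,"az": 0.023,"dx": -2.2,"dy": 0.4,"dz": 12.8,"hand": 0.2},
    {"ax": -0.03,"ay": 0,"az": 0.023,"dx": -2.2,"dy": 0.4,"dz": 12.8,"hand": 0.35},
    {"ax": -0.03,"ay": 0,"az": 0.023,"dx": -2.2,"dy": 0.4,"dz": 12.8,"hand": 0.45},
    {"ax": -0.03,"ay": 0,"az": 0.023,"dx": -2.2,"dy": 0.4,"dz": 12.8,"hand": 0.6},
    {"ax": -0.03,"ay": 0,"az": 0.023,"dx": -2.2,"dy": 0.4,"dz": 12.8,"hand": 0.7},
  ],
)

```text
clock: 8.2
eef_pos: [422.1, -183.8, 10.0]
tool_rot: [3.141, -0.609, 1.288]
force: [1.5, 0.6, 0.5]
width: 25.7
gripper_force: 0.0
```

Request:
send_rows(
  series=[
    {"ax": 0,"ay": 0,"az": 0,"dx": 0,"dy": 0,"dz": 0,"hand": 0.7},
    {"ax": 0,"ay": 0,"az": 0,"dx": 0,"dy": 0,"dz": 0,"hand": 0.7},
    {"ax": 0,"ay": 0,"az": 0,"dx": 0,"dy": 0,"dz": 0,"hand": 0.7},
  ],
)

```text
clock: 8.5
eef_pos: [421.9, -183.0, 9.6]
tool_rot: [-3.141, -0.61, 1.288]
force: [0.0, 0.4, 0.1]
width: 25.7
gripper_force: 0.0
```

```bash
python3 - <<'E'
from h import *
im=get_image('wrist');s=read_state();print(s['clock'],s['eef_pos'],s['width'],s['gripper_force'],Ro.from_euler('xyz',s['tool_rot']).as_matrix().round(3).tolist(),s['qpos'].round(2))
cv2.imwrite('pics/w5.png',cv2.cvtColor(im['pixels'][150:450,120:520],cv2.COLOR_RGB2BGR))
c=orange(im);print(cv2.boundingRect(c),rect(im,c,26))
D=Ro.from_euler('xyz',[np.pi,0,1.291]); F=D*Ro.from_rotvec([0,-0.96,0])
print('tz',F.apply([0,0,1]))
rowto(s['eef_pos']+[10,10,130],F,s)
E
```

```text
8.55 [ 421.84234984 -182.99232816    9.51851956] 25.553576043385902 0.0 [[0.229, 0.96, 0.159], [0.787, -0.279, 0.55], [0.573, -0.0, -0.82]] [ 0.61  0.91  0.25  2.   -0.98  0.91  1.4 ]
(284, 253, 83, 74) ((421.53570556640625, -189.0089111328125), (34.643428802490234, 38.74822235107422), 73.798828125)
tz [-0.22622786 -0.7873346  -0.57351999]
d cm [ 8.46  0.68 -9.95] a [-1.00e-03 -1.57e+00 -3.00e-03]
```

View pics/w5.png

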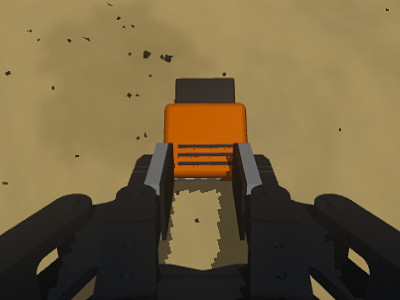

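```bash
python3 - <<'E'
from h import *
import pickle
s=read_state();im=get_image('wrist')
R=Ro.from_euler('xyz',s['tool_rot']);p=s['eef_pos']
for b in (0,10,20,30,40): print(b,[proj(im,p+R.apply([x,y,-b])).round(0).tolist() for x,y in((0,-12.8),(0,12.8),(11,-12.8),(11,12.8))])
im=pickle.load(open('w1.pkl','rb'));R=Ro.from_euler('xyz',[np.pi,0,np.pi]);p=np.array([429.5,-146.7,230])
print('open')
for b in (0,13,20,30,40,50): print(b,[proj(im,p+R.apply([x,y,-b])).round(0).tolist() for x,y in((11,-42.7),(11,42.7),(-11,-42.7),(-11,42.7))])
E
```

```text
0 [[297.0, 284.0], [347.0, 284.0], [297.0, 264.0], [348.0, 264.0]]
10 [[296.0, 292.0], [348.0, 292.0], [296.0, 271.0], [349.0, 271.0]]
20 [[295.0, 300.0], [350.0, 300.0], [294.0, 278.0], [350.0, 278.0]]
30 [[293.0, 310.0], [352.0, 310.0], [292.0, 287.0], [352.0, 287.0]]
40 [[291.0, 321.0], [353.0, 321.0], [290.0, 297.0], [354.0, 297.0]]
open
0 [[239.0, 265.0], [407.0, 264.0], [242.0, 304.0], [404.0, 304.0]]
13 [[233.0, 274.0], [413.0, 274.0], [236.0, 316.0], [410.0, 315.0]]
20 [[229.0, 279.0], [417.0, 279.0], [233.0, 322.0], [413.0, 322.0]]
30 [[223.0, 288.0], [423.0, 288.0], [228.0, 333.0], [418.0, 333.0]]
40 [[217.0, 298.0], [429.0, 298.0], [222.0, 345.0], [424.0, 345.0]]
50 [[210.0, 309.0], [436.0, 309.0], [215.0, 359.0], [431.0, 359.0]]
```

Request:
send_rows(
  series=[
    {"ax": 0,"ay": 0,"az": 0,"dx": 0,"dy": 0,"dz": 0,"hand": 0.4},
    {"ax": 0,"ay": 0,"az": 0,"dx": 0,"dy": 0,"dz": 0,"hand": 0.1},
    {"ax": 0,"ay": 0,"az": 0,"dx": 0,"dy": 0,"dz": 0,"hand": 0.1},
    {"ax": 0,"ay": 0,"az": 0,"dx": 0,"dy": 0,"dz": 0,"hand": 0.1},
    {"ax": 0,"ay": 0,"az": 0,"dx": 0,"dy": 0,"dz": 1.5,"hand": 0.1},
    {"ax": 0,"ay": 0,"az": 0,"dx": 0,"dy": 0,"dz": 3,"hand": 0.1},
    {"ax": 0,"ay": 0,"az": 0,"dx": 0,"dy": 0,"dz": 3,"hand": 0.2},
    {"ax": 0,"ay": 0,"az": 0,"dx": 0,"dy": 0,"dz": 3,"hand": 0.35},
    {"ax": 0,"ay": 0,"az": 0,"dx": 0,"dy": 0,"dz": 3,"hand": 0.5},
    {"ax": 0,"ay": 0,"az": 0,"dx": 0,"dy": 0,"dz": 3,"hand": 0.7},
  ],
)

```text
clock: 9.6
eef_pos: [426.8, -167.7, -14.5]
tool_rot: [3.141, -0.608, 1.288]
force: [-1.4, -1.8, 4.2]
width: 38.4
gripper_force: 60.7
```

Request:
send_rows(
  series=[
    {"ax": 0,"ay": 0,"az": 0,"dx": 0,"dy": 0,"dz": 0,"hand": 0.8},
    {"ax": 0,"ay": 0,"az": 0,"dx": 0,"dy": 0,"dz": 0,"hand": 0.8},
    {"ax": 0,"ay": 0,"az": 0,"dx": 0,"dy": 0,"dz": 0,"hand": 0.8},
  ],
)

```text
clock: 9.9
eef_pos: [426.8, -167.7, -14.5]
tool_rot: [3.141, -0.608, 1.288]
force: [-1.7, -2.8, 6.0]
width: 38.5
gripper_force: 60.9
```

```bash
python3 - <<'E'
from h import *
s=read_state();p=s['eef_pos'];R0=Ro.from_euler('xyz',s['tool_rot'])
u=np.array([np.cos(1.288),np.sin(1.288),0]);O=np.array([421.4,-188.8,13])+32*u
Q=Ro.from_rotvec(np.cross(u,[0,0,-1])*np.pi/2)
F=Q*R0; T=Q.apply(p-O)
print((R0.inv()*F).as_rotvec(),F.apply([0,0,1]))
for O2 in([440,-180,100],[440,-180,2]): t=np.array(O2)+T; print(t); rowto(t,F,s)
E
```

```text
[-3.18759491e-04 -1.57079545e+00 -1.63358163e-03] [-0.2279725  -0.78825827 -0.57155704]
[ 431.61994536 -206.1969269   110.2354784 ]
d cm [  4.21   1.55 -12.27] a [-0.    -1.571 -0.002]
[ 431.61994536 -206.1969269    12.2354784 ]
d cm [-1.39  1.55 -4.23] a [-0.    -1.571 -0.002]
```

Request:
send_rows(
  series=[
    {"ax": 0,"ay": 0,"az": 0,"dx": 1,"dy": 0.3,"dz": -3,"hand": 0.8},
    {"ax": 0,"ay": 0,"az": 0,"dx": 2,"dy": 0.6,"dz": -6,"hand": 0.8},
    {"ax": 0,"ay": -0.1,"az": 0,"dx": 3,"dy": 1,"dz": -9,"hand": 0.8},
    {"ax": 0,"ay": -0.22,"az": 0,"dx": 4.2,"dy": 1.5,"dz": -12.3,"hand": 0.8},
    {"ax": 0,"ay": -0.36,"az": 0,"dx": 4.2,"dy": 1.5,"dz": -12.3,"hand": 0.8},
    {"ax": 0,"ay": -0.5,"az": 0,"dx": 4.2,"dy": 1.5,"dz": -12.3,"hand": 0.8},
    {"ax": 0,"ay": -0.64,"az": 0,"dx": 4.2,"dy": 1.5,"dz": -12.3,"hand": 0.8},
    {"ax": 0,"ay": -0.78,"az": 0,"dx": 4.2,"dy": 1.5,"dz": -12.3,"hand": 0.8},
    {"ax": 0,"ay": -0.92,"az": 0,"dx": 4.2,"dy": 1.5,"dz": -12.3,"hand": 0.8},
    {"ax": 0,"ay": -1.06,"az": 0,"dx": 4.2,"dy": 1.5,"dz": -12.3,"hand": 0.8},
  ],
)

```text
clock: 10.9
eef_pos: [432.2, -204.4, 111.1]
tool_rot: [3.138, 0.454, 1.288]
force: [0.4, -0.6, -2.2]
width: 38.8
gripper_force: 60.4
```

Request:
send_rows(
  series=[
    {"ax": 0,"ay": -0.13,"az": 0,"dx": 0,"dy": 0,"dz": 0,"hand": 0.8},
    {"ax": 0,"ay": -0.26,"az": 0,"dx": 0,"dy": 0,"dz": 0,"hand": 0.8},
    {"ax": 0,"ay": -0.39,"az": 0,"dx": 0,"dy": 0,"dz": 0,"hand": 0.8},
    {"ax": 0,"ay": -0.51,"az": 0,"dx": 0,"dy": 0,"dz": 0,"hand": 0.8},
    {"ax": 0,"ay": -0.51,"az": 0,"dx": 0,"dy": 0,"dz": 0,"hand": 0.8},
    {"ax": 0,"ay": -0.51,"az": 0,"dx": 0,"dy": 0,"dz": 0,"hand": 0.8},
    {"ax": 0,"ay": -0.51,"az": 0,"dx": 0,"dy": 0,"dz": 0,"hand": 0.8},
  ],
)

```text
clock: 11.6
eef_pos: [430.7, -205.9, 111.3]
tool_rot: [3.138, 0.956, 1.282]
force: [0.4, -1.3, -0.3]
width: 38.8
gripper_force: 60.5
```

```bash
python3 - <<'E'
from h import *
s=read_state();print(s['clock'],s['eef_pos'],s['width'],Ro.from_euler('xyz',s['tool_rot']).as_matrix().round(3).tolist(),s['qpos'].round(2))
a=get_image('scene')['pixels'][130:430,250:550]; b=get_image('wrist')['pixels'][150:450,120:520]
cv2.imwrite('pics/w6.png',cv2.cvtColor(np.hstack([a,b]),cv2.COLOR_RGB2BGR))
E
```

```text
11.6 [ 430.72038255 -205.89319861  111.2633754 ] 38.76012403091842 [[0.164, 0.959, -0.229], [0.553, -0.282, -0.784], [-0.817, 0.002, -0.577]] [-0.87  1.3   1.19  2.03 -0.34  0.67  0.02]
```

View pics/w6.png

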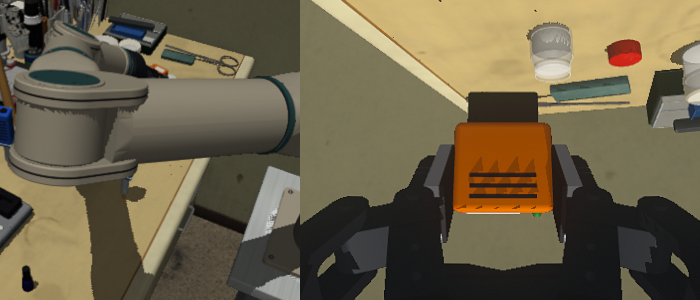

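Request:
send_rows(
  series=[
    {"ax": 0,"ay": 0,"az": 0,"dx": 1.6,"dy": 0,"dz": 1.15,"hand": 0.8},
    {"ax": 0,"ay": 0,"az": 0,"dx": 3.3,"dy": 0,"dz": 2.3,"hand": 0.8},
    {"ax": 0,"ay": 0,"az": 0,"dx": 4.9,"dy": 0,"dz": 3.5,"hand": 0.8},
    {"ax": 0,"ay": 0,"az": 0,"dx": 6.5,"dy": 0,"dz": 4.6,"hand": 0.8},
    {"ax": 0,"ay": 0,"az": 0,"dx": 7.35,"dy": 0,"dz": 5.2,"hand": 0.8},
    {"ax": 0,"ay": 0,"az": 0,"dx": 7.35,"dy": 0,"dz": 5.2,"hand": 0.8},
    {"ax": 0,"ay": 0,"az": 0,"dx": 7.35,"dy": 0,"dz": 5.2,"hand": 0.8},
  ],
)

```text
clock: 12.4
eef_pos: [430.9, -206.1, 20.1]
tool_rot: [-3.141, 0.962, 1.289]
force: [0.3, 0.5, -0.2]
width: 38.4
gripper_force: 60.5
```

```bash
python3 - <<'E'
from h import *
s=read_state();print(s['qpos'].round(2),s['force'])
im=get_image('wrist');c=orange(im);r=rect(im,c,14);print(r)
b=im['pixels'][100:400,120:520];cv2.imwrite('pics/w7.png',cv2.cvtColor(b,cv2.COLOR_RGB2BGR))
# housing front-face corners: implied vertical tilt
print(cv2.approxPolyDP(c,5,True)[:,0].tolist())
E
```

```text
[-0.84  1.43  1.06  2.   -0.43  0.6  -0.04] [ 0.29786229  0.48586504 -0.20879509]
((-229.259521484375, -2414.05419921875), (4619.33056640625, 1105.52880859375), 74.1915283203125)
[[277, 275], [273, 359], [372, 359], [367, 274]]
```

Request:
send_rows(
  series=[
    {"ax": 0,"ay": 0,"az": 0,"dx": 0.25,"dy": 0,"dz": 0.17,"hand": 0.8},
    {"ax": 0,"ay": 0,"az": 0,"dx": 0.5,"dy": 0,"dz": 0.35,"hand": 0.8},
    {"ax": 0,"ay": 0,"az": 0,"dx": 0.65,"dy": 0,"dz": 0.46,"hand": 0.8},
    {"ax": 0,"ay": 0,"az": 0,"dx": 0.65,"dy": 0,"dz": 0.46,"hand": 0.8},
  ],
)

```text
clock: 12.85
eef_pos: [430.9, -205.6, 11.6]
tool_rot: [-3.14, 0.96, 1.289]
force: [-0.2, 1.0, -0.0]
width: 38.7
gripper_force: 60.5
```

Request:
send_rows(
  series=[
    {"ax": 0,"ay": 0,"az": 0,"dx": 0.08,"dy": 0,"dz": 0.06,"hand": 0.8},
    {"ax": 0,"ay": 0,"az": 0,"dx": 0.08,"dy": 0,"dz": 0.06,"hand": 0.8},
  ],
)

```text
clock: 13.05
eef_pos: [430.9, -205.9, 11.1]
tool_rot: [-3.141, 0.961, 1.289]
force: [0.4, 1.4, 1.0]
width: 38.7
gripper_force: 60.7
```

Request:
send_rows(
  series=[
    {"ax": 0,"ay": 0,"az": 0,"dx": 0.08,"dy": 0,"dz": 0.06,"hand": 0.8},
    {"ax": 0,"ay": 0,"az": 0,"dx": 0.08,"dy": 0,"dz": 0.06,"hand": 0.8},
  ],
)

```text
clock: 13.25
eef_pos: [430.9, -205.9, 11.0]
tool_rot: [-3.142, 0.961, 1.288]
force: [-0.3, 4.8, 7.6]
width: 38.4
gripper_force: 61.6
```

Request:
send_rows(
  series=[
    {"ax": 0,"ay": 0,"az": 0,"dx": -0.06,"dy": 0,"dz": -0.04,"hand": 0.8},
    {"ax": 0,"ay": 0,"az": 0,"dx": -0.06,"dy": 0,"dz": -0.04,"hand": 0.5},
    {"ax": 0,"ay": 0,"az": 0,"dx": -0.06,"dy": 0,"dz": -0.04,"hand": 0.4},
    {"ax": 0,"ay": 0,"az": 0,"dx": -0.06,"dy": 0,"dz": -0.04,"hand": 0.2},
    {"ax": 0,"ay": 0,"az": 0,"dx": -0.06,"dy": 0,"dz": -0.04,"hand": 0},
    {"ax": 0,"ay": 0,"az": 0,"dx": -0.06,"dy": 0,"dz": -0.04,"hand": 0},
    {"ax": 0,"ay": 0,"az": 0,"dx": -0.06,"dy": 0,"dz": -0.04,"hand": 0},
  ],
)

```text
clock: 13.95
eef_pos: [430.9, -205.8, 10.5]
tool_rot: [-3.141, 0.96, 1.289]
force: [0.3, 0.3, 0.7]
width: 85.1
gripper_force: 0.0
```

Request:
send_rows(
  series=[
    {"ax": 0,"ay": 0,"az": 0,"dx": 0,"dy": 0,"dz": -1.5,"hand": 0},
    {"ax": 0,"ay": 0,"az": 0,"dx": 0,"dy": 0,"dz": -4,"hand": 0},
    {"ax": 0,"ay": 0,"az": 0,"dx": 0,"dy": 0,"dz": -7,"hand": 0},
    {"ax": 0,"ay": 0,"az": 0,"dx": -1,"dy": 0,"dz": -10,"hand": 0},
    {"ax": 0,"ay": 0,"az": 0,"dx": -4,"dy": 0,"dz": -13,"hand": 0},
    {"ax": 0,"ay": 0,"az": 0,"dx": -7,"dy": 0,"dz": -15,"hand": 0},
    {"ax": 0,"ay": 0,"az": 0,"dx": -7,"dy": 0,"dz": -15,"hand": 0},
    {"ax": 0,"ay": 0,"az": 0,"dx": -7,"dy": 0,"dz": -15,"hand": 0},
  ],
)

```text
clock: 14.75
eef_pos: [454.1, -126.0, 153.8]
tool_rot: [3.141, 0.959, 1.287]
force: [-0.7, 0.1, -0.4]
width: 85.9
gripper_force: 0.0
```

```bash
python3 - <<'E'
from h import *
s=read_state();print(s['clock'],s['eef_pos'],s['qpos'].round(2),Ro.from_euler('xyz',s['tool_rot']).as_matrix().round(3).tolist())
for n in('wrist','top'):
    im=get_image(n);c=orange(im);print(n,cv2.contourArea(c),cv2.boundingRect(c),rect(im,c,50),rect(im,c,32))
    print(cv2.approxPolyDP(c,2,True)[:,0].tolist())
    print([proj(im,[440+x,-180+y,z]).round(0).tolist() for x,y,z in((0,0,0),(0,0,50),(-20,5,50),(20,-5,50))])
D=Ro.from_euler('xyz',[np.pi,0,2.862]); D1=Ro.from_euler('xyz',[np.pi,0,1.291]); rowto([440,-180,200],D1,s); 
E
```

```text
14.75 [ 454.06827977 -126.00103976  153.84923279] [-0.99  1.26  1.25  1.91 -0.28  0.91 -0.05] [[0.161, 0.96, -0.228], [0.552, -0.279, -0.786], [-0.818, 0.0, -0.575]]
wrist 2814.0 (296, 117, 54, 56) ((445.57196044921875, -155.64849853515625), (65.5232162475586, 38.34191131591797), 73.76373291015625) ((438.0829162597656, -181.42153930664062), (73.7237777709961, 43.14059066772461), 73.76373291015625)
[[299, 117], [296, 128], [298, 170], [346, 171], [349, 158], [347, 118]]
[[324.0, 113.0], [324.0, 167.0], [297.0, 167.0], [352.0, 166.0]]
top 180.5 (392, 282, 15, 20) ((437.8656921386719, -178.09930419921875), (27.10401153564453, 39.89830017089844), 72.3332290649414) ((439.60052490234375, -181.16429138183594), (27.541791915893555, 40.542728424072266), 72.33322143554688)
[[396, 282], [392, 297], [402, 301], [406, 285]]
[[397.0, 293.0], [400.0, 290.0], [399.0, 299.0], [401.0, 281.0]]
d cm [-6.98  0.16  1.91] a [-0.001  0.959 -0.003]
```

Request:
send_rows(
  series=[
    {"ax": 0,"ay": 0.14,"az": 0,"dx": -1,"dy": 0,"dz": 0,"hand": 0},
    {"ax": 0,"ay": 0.28,"az": 0,"dx": -2,"dy": 0,"dz": 0,"hand": 0},
    {"ax": 0,"ay": 0.42,"az": 0,"dx": -3,"dy": 0,"dz": 0,"hand": 0},
    {"ax": 0,"ay": 0.56,"az": 0,"dx": -4,"dy": 0,"dz": 0.5,"hand": 0},
    {"ax": 0,"ay": 0.7,"az": 0,"dx": -5,"dy": 0.1,"dz": 1,"hand": 0},
    {"ax": 0,"ay": 0.84,"az": 0,"dx": -6,"dy": 0.1,"dz": 1.5,"hand": 0},
    {"ax": 0,"ay": 0.96,"az": 0,"dx": -7,"dy": 0.1,"dz": 1.9,"hand": 0},
    {"ax": 0,"ay": 0.96,"az": 0,"dx": -7,"dy": 0.1,"dz": 1.9,"hand": 0},
    {"ax": 0,"ay": 0.96,"az": 0,"dx": -7,"dy": 0.1,"dz": 1.9,"hand": 0},
  ],
)

```text
clock: 15.75
eef_pos: [438.3, -181.7, 200.0]
tool_rot: [-3.14, 0.0, 1.283]
force: [0.1, 0.9, -1.0]
width: 85.3
gripper_force: 0.0
```

Request:
send_rows(
  series=[
    {"ax": 0,"ay": 0,"az": -0.15,"dx": 0,"dy": 0,"dz": 0,"hand": 0},
    {"ax": 0,"ay": 0,"az": -0.3,"dx": 0,"dy": 0,"dz": 2,"hand": 0},
    {"ax": 0,"ay": 0,"az": -0.45,"dx": 0,"dy": 0,"dz": 4,"hand": 0},
    {"ax": 0,"ay": 0,"az": -0.6,"dx": 0,"dy": 0,"dz": 6,"hand": 0},
    {"ax": 0,"ay": 0,"az": -0.75,"dx": 0,"dy": 0,"dz": 8,"hand": 0},
    {"ax": 0,"ay": 0,"az": -0.9,"dx": 0,"dy": 0,"dz": 8,"hand": 0},
    {"ax": 0,"ay": 0,"az": -1.05,"dx": 0,"dy": 0,"dz": 8,"hand": 0},
    {"ax": 0,"ay": 0,"az": -1.2,"dx": 0,"dy": 0,"dz": 8,"hand": 0},
    {"ax": 0,"ay": 0,"az": -1.35,"dx": 0,"dy": 0,"dz": 8,"hand": 0},
    {"ax": 0,"ay": 0,"az": -1.5,"dx": 0,"dy": 0,"dz": 8,"hand": 0},
  ],
)

```text
clock: 16.75
eef_pos: [439.4, -176.8, 118.5]
tool_rot: [-3.141, -0.004, 2.8]
force: [-0.5, 0.2, 0.7]
width: 85.5
gripper_force: 0.0
```

Request:
send_rows(
  series=[
    {"ax": 0,"ay": 0,"az": -0.07,"dx": 0,"dy": 0,"dz": 0,"hand": 0},
    {"ax": 0,"ay": 0,"az": -0.07,"dx": 0,"dy": 0,"dz": 0,"hand": 0},
    {"ax": 0,"ay": 0,"az": -0.07,"dx": 0,"dy": 0,"dz": 0,"hand": 0},
    {"ax": 0,"ay": 0,"az": -0.07,"dx": 0,"dy": 0,"dz": 0,"hand": 0},
  ],
)

```text
clock: 17.15
eef_pos: [439.4, -179.0, 119.7]
tool_rot: [-3.141, -0.002, 2.859]
force: [-0.8, -0.7, 0.5]
width: 85.4
gripper_force: 0.0
```

```bash
python3 - <<'E'
from h import *
s=read_state();print(s['clock'],s['eef_pos'],s['tool_rot'],s['qpos'].round(2))
im=get_image('wrist');c=orange(im);r=rect(im,c,50);print(cv2.boundingRect(c),r)
go([r[0][0],r[0][1],60],np.radians(r[2]+90),None)
E
```

```text
17.15 [ 439.41305689 -178.95815462  119.65276839] [-3.14095232e+00 -1.98982468e-03  2.85899552e+00] [ 0.11  0.53  0.31  2.08 -0.28  0.57  1.91]
(305, 218, 36, 53) ((438.0301818847656, -178.81101989746094), (24.912004470825195, 37.815040588378906), 73.82050323486328)
d cm [0.14 0.01 5.98] a [-0.001 -0.002 -0.   ]
```

Request:
send_rows(
  series=[
    {"ax": 0,"ay": 0,"az": 0,"dx": 0.14,"dy": 0,"dz": 4,"hand": 0},
    {"ax": 0,"ay": 0,"az": 0,"dx": 0.14,"dy": 0,"dz": 8,"hand": 0},
    {"ax": 0,"ay": 0,"az": 0,"dx": 0.14,"dy": 0,"dz": 11,"hand": 0},
    {"ax": 0,"ay": 0,"az": 0,"dx": 0.14,"dy": 0,"dz": 13.35,"hand": 0},
    {"ax": 0,"ay": 0,"az": 0,"dx": 0.14,"dy": 0,"dz": 13.35,"hand": 0.2},
    {"ax": 0,"ay": 0,"az": 0,"dx": 0.14,"dy": 0,"dz": 13.35,"hand": 0.4},
    {"ax": 0,"ay": 0,"az": 0,"dx": 0.14,"dy": 0,"dz": 13.35,"hand": 0.6},
    {"ax": 0,"ay": 0,"az": 0,"dx": 0.14,"dy": 0,"dz": 13.35,"hand": 0.65},
    {"ax": 0,"ay": 0,"az": 0,"dx": 0.14,"dy": 0,"dz": 13.35,"hand": 0.7},
    {"ax": 0,"ay": 0,"az": 0,"dx": 0.14,"dy": 0,"dz": 13.35,"hand": 0.9},
  ],
)

```text
clock: 18.2
eef_pos: [438.9, -180.0, -11.8]
tool_rot: [-3.141, 0.002, 2.858]
force: [-1.0, 0.5, 8.5]
width: 25.1
gripper_force: 58.6
```

Request:
send_rows(
  series=[
    {"ax": 0,"ay": 0,"az": 0,"dx": 0,"dy": 0,"dz": 0,"hand": 0.9},
    {"ax": 0,"ay": 0,"az": 0,"dx": 0,"dy": 0,"dz": 0,"hand": 0.9},
  ],
)

```text
clock: 18.4
eef_pos: [439.0, -179.9, -11.8]
tool_rot: [-3.141, 0.002, 2.858]
force: [-0.7, 0.7, 9.1]
width: 25.3
gripper_force: 58.6
```

```bash
python3 - <<'E'
from h import *
s=read_state();print(s['clock'],s['eef_pos'],s['tool_rot'],s['width'])
im=get_image('wrist');c=orange(im);print(cv2.boundingRect(c),cv2.approxPolyDP(c,3,True)[:,0].tolist(),rect(im,c,50))
print([proj(im,[*(s['eef_pos'][:2]+Ro.from_euler('z',s['tool_rot'][2]).apply([x,y,0])[:2]),50]).round(0).tolist() for x,y in((20,13),(20,-13),(-20,13),(-20,-13))])
E
```

```text
18.4 [ 438.96636735 -179.90956     -11.84394115] [-3.14136499e+00  1.93859891e-03  2.85829956e+00] 25.31307787717706
(287, 267, 73, 127) [[304, 267], [307, 270], [298, 276], [303, 278], [306, 274], [307, 280], [296, 283], [294, 292], [300, 294], [293, 294], [287, 301], [289, 385], [294, 392], [352, 392], [357, 384], [359, 319], [353, 273], [347, 267]] ((431.83172607421875, -177.7399139404297), (24.801097869873047, 49.306304931640625), 73.59281921386719)
[[284.0, 301.0], [362.0, 301.0], [288.0, 399.0], [358.0, 399.0]]
```

```bash
python3 - <<'E'
from h import *
import pickle
t=pickle.load(open('top0.pkl','rb'));s0=pickle.load(open('scene0.pkl','rb'))
for z in(300,500,700): print(z,onz(t,(300,66),z).round(),onz(s0,(120,160),z).round(),onz(s0,(265,60),z).round(),onz(t,(495,15),z).round())
# readout outline in top0
a=t['pixels'][200:285,150:260];hsv=cv2.cvtColor(a,cv2.COLOR_RGB2HSV)
m=cv2.inRange(hsv,(0,0,0),(180,90,255));c=max(cv2.findContours(m,cv2.RETR_EXTERNAL,cv2.CHAIN_APPROX_NONE)[0],key=cv2.contourArea)+[150,200]
print(rect(t,c,30))
go([438.9,-179.9,250],2.858);go([625,229,180],np.pi,[438.9,-179.9,250],2.858)
E
```

```text
300 [861.  12. 300.] [929. 164. 300.] [ 947. -395.  300.] [ 949. -383.  300.]
500 [738.  12. 500.] [647. 377. 500.] [659.  23. 500.] [ 806. -292.  500.]
700 [615.  12. 700.] [365. 590. 700.] [370. 440. 700.] [ 663. -200.  700.]
((586.826416015625, 264.1907653808594), (132.5059814453125, 91.04815673828125), 86.04268646240234)
d cm [ -0.04  -0.   -26.18] a [-0.     0.002  0.   ]
d cm [-6.43 44.46  7.  ] a [ 0.     0.    -0.284]
```

Request:
send_rows(
  series=[
    {"ax": 0,"ay": 0,"az": 0,"dx": 0,"dy": 0,"dz": -4,"hand": 0.9},
    {"ax": 0,"ay": 0,"az": 0,"dx": 0,"dy": 0,"dz": -8,"hand": 0.9},
    {"ax": 0,"ay": 0,"az": 0,"dx": 0,"dy": 0,"dz": -12,"hand": 0.9},
    {"ax": 0,"ay": 0,"az": 0,"dx": 0,"dy": 0,"dz": -16,"hand": 0.9},
    {"ax": 0,"ay": 0,"az": 0,"dx": 0,"dy": 0,"dz": -20,"hand": 0.9},
    {"ax": 0,"ay": 0,"az": 0,"dx": 0,"dy": 1,"dz": -24,"hand": 0.9},
    {"ax": 0,"ay": 0,"az": 0,"dx": -0.5,"dy": 4,"dz": -26,"hand": 0.9},
    {"ax": 0,"ay": 0,"az": -0.05,"dx": -1,"dy": 8,"dz": -26,"hand": 0.9},
    {"ax": 0,"ay": 0,"az": -0.1,"dx": -2,"dy": 12,"dz": -26,"hand": 0.9},
    {"ax": 0,"ay": 0,"az": -0.15,"dx": -3,"dy": 16,"dz": -26,"hand": 0.9},
  ],
)

```text
clock: 19.45
eef_pos: [512.0, -32.9, 247.7]
tool_rot: [3.141, 0.001, 3.01]
force: [0.6, 0.3, 0.1]
width: 25.5
gripper_force: 59.2
```

```bash
python3 - <<'E'
from h import *
s=read_state();print(s['clock'],s['eef_pos'],s['tool_rot'])
go([625,230,160],3.072)
E
```

```text
19.45 [511.97318889 -32.86932737 247.71249118] [3.14118362e+00 8.15267091e-04 3.00994884e+00]
d cm [-7.75 27.54  8.79] a [ 0.     0.001 -0.062]
```

Request:
send_rows(
  series=[
    {"ax": 0,"ay": 0,"az": -0.02,"dx": -1,"dy": 4,"dz": 0,"hand": 0.9},
    {"ax": 0,"ay": 0,"az": -0.04,"dx": -2,"dy": 8,"dz": 0,"hand": 0.9},
    {"ax": 0,"ay": 0,"az": -0.062,"dx": -3,"dy": 12,"dz": 0,"hand": 0.9},
    {"ax": 0,"ay": 0,"az": -0.062,"dx": -4,"dy": 16,"dz": 0,"hand": 0.9},
    {"ax": 0,"ay": 0,"az": -0.062,"dx": -5.5,"dy": 20,"dz": 2,"hand": 0.9},
    {"ax": 0,"ay": 0,"az": -0.062,"dx": -7,"dy": 24,"dz": 5,"hand": 0.9},
    {"ax": 0,"ay": 0,"az": -0.062,"dx": -7.7,"dy": 27,"dz": 8,"hand": 0.9},
    {"ax": 0,"ay": 0,"az": -0.062,"dx": -7.7,"dy": 27,"dz": 8.8,"hand": 0.9},
    {"ax": 0,"ay": 0,"az": -0.062,"dx": -7.7,"dy": 27,"dz": 8.8,"hand": 0.9},
    {"ax": 0,"ay": 0,"az": -0.062,"dx": -7.7,"dy": 27,"dz": 8.8,"hand": 0.9},
  ],
)

```text
clock: 20.45
eef_pos: [624.2, 221.0, 159.7]
tool_rot: [-3.14, 0.001, 3.068]
force: [0.1, -0.6, 0.1]
width: 24.8
gripper_force: 59.2
```

```bash
python3 - <<'E'
from h import *
import pickle
s=read_state();print(s['clock'],s['eef_pos'],s['tool_rot'])
im=get_image('wrist');pickle.dump(im,open('w8.pkl','wb'))
g=cv2.cvtColor(im['pixels'],cv2.COLOR_RGB2GRAY)
R=Ro.from_euler('z',-0.069)
L=lambda x,y,z:proj(im,np.array([584.6,232.3,z])+R.apply([x,y,0]))
for nm,h in(('block',(27,22)),('mouth',(16,10))): print(nm,[L(x,y,50).round().tolist() for x in(-h[0],h[0]) for y in(-h[1],h[1])])
# profile along readout y at x=0 and along x at y=0, z=50
print('y',[(y,int(cv2.getRectSubPix(g,(1,1),tuple(map(float,L(-8,y,50))))[0,0])) for y in range(-34,36,2)])
print('y',[(y,int(cv2.getRectSubPix(g,(1,1),tuple(map(float,L(-22,y,50))))[0,0])) for y in range(-34,36,2)])
print('x',[(x,int(cv2.getRectSubPix(g,(1,1),tuple(map(float,L(x,0,50))))[0,0])) for x in range(-50,46,2)])
print('x15',[(x,int(cv2.getRectSubPix(g,(1,1),tuple(map(float,L(x,15,50))))[0,0])) for x in range(-50,46,2)])
c=orange(im);print(cv2.boundingRect(c))
E
```

```text
20.45 [624.21295879 220.98257073 159.664167  ] [-3.14023516e+00  5.54702188e-04  3.06830836e+00]
block [[305.0, 146.0], [363.0, 146.0], [306.0, 216.0], [361.0, 216.0]]
mouth [[321.0, 161.0], [347.0, 161.0], [321.0, 202.0], [346.0, 202.0]]
y [(-34, 97), (-32, 98), (-30, 66), (-28, 115), (-26, 143), (-24, 164), (-22, 79), (-20, 66), (-18, 64), (-16, 64), (-14, 65), (-12, 66), (-10, 46), (-8, 66), (-6, 67), (-4, 68), (-2, 67), (0, 68), (2, 69), (4, 69), (6, 72), (8, 39), (10, 39), (12, 42), (14, 72), (16, 72), (18, 73), (20, 73), (22, 72), (24, 165), (26, 162), (28, 161), (30, 161), (32, 160), (34, 160)]
y [(-34, 193), (-32, 100), (-30, 83), (-28, 114), (-26, 141), (-24, 164), (-22, 82), (-20, 69), (-18, 67), (-16, 68), (-14, 68), (-12, 68), (-10, 68), (-8, 69), (-6, 70), (-4, 69), (-2, 70), (0, 70), (2, 71), (4, 71), (6, 71), (8, 72), (10, 72), (12, 73), (14, 74), (16, 74), (18, 74), (20, 75), (22, 74), (24, 153), (26, 161), (28, 161), (30, 161), (32, 162), (34, 163)]
x [(-50, 181), (-48, 169), (-46, 179), (-44, 197), (-42, 63), (-40, 122), (-38, 146), (-36, 165), (-34, 167), (-32, 164
[... 238 characters left out ...]
), (16, 38), (18, 37), (20, 38), (22, 40), (24, 40), (26, 40), (28, 39), (30, 150), (32, 163), (34, 161), (36, 161), (38, 144), (40, 124), (42, 189), (44, 187)]
x15 [(-50, 186), (-48, 188), (-46, 191), (-44, 186), (-42, 70), (-40, 119), (-38, 142), (-36, 163), (-34, 164), (-32, 163), (-30, 163), (-28, 164), (-26, 77), (-24, 69), (-22, 74), (-20, 73), (-18, 73), (-16, 74), (-14, 73), (-12, 72), (-10, 73), (-8, 72), (-6, 72), (-4, 72), (-2, 71), (0, 71), (2, 71), (4, 71), (6, 71), (8, 71), (10, 71), (12, 71), (14, 71), (16, 70), (18, 71), (20, 70), (22, 70), (24, 70), (26, 71), (28, 69), (30, 146), (32, 160), (34, 160), (36, 161), (38, 146), (40, 125), (42, 197), (44, 197)]
(286, 267, 74, 127)
```

```bash
python3 - <<'E'
from h import *
import pickle
im=pickle.load(open('w8.pkl','rb'))
g=cv2.GaussianBlur(cv2.cvtColor(im['pixels'],cv2.COLOR_RGB2GRAY),(0,0),0.7)
R=Ro.from_euler('z',-0.069)
L=lambda x,y,z:proj(im,np.array([584.6,232.3,z])+R.apply([x,y,0]))
def edge(ax,fix,lo,hi,z):
    v=np.arange(lo,hi,.25); P=[L(a,fix,z) if ax=='x' else L(fix,a,z) for a in v]
    I=cv2.remap(g,np.float32([P])[:,:,0],np.float32([P])[:,:,1],cv2.INTER_LINEAR)[0].astype(float)
    d=abs(np.gradient(I));w=d*(d>d.max()*.4);return round(float((v*w).sum()/w.sum()),2)
print('x-',[(y,edge('x',y,-31,-23,50)) for y in(-18,-10,0,10,18)])
print('x+',[(y,edge('x',y,23,33,50)) for y in(10,14,18)])
print('y-',[(x,edge('y',x,-25,-20,50)) for x in(-22,-15,-8,0)])
print('y+',[(x,edge('y',x,19,27,50)) for x in(-22,-15,-8,0,8,16,24)])
print('body x-',[(y,edge('x',y,-50,-41,30)) for y in(-20,0,20,40,60,80)])
print('fine y x=-10',[edge('y',x,-13.5,-8,50) for x in(-10,-6)],[edge('y',x,10.5,15,50) for x in(-10,-6)],'x-',[edge('x',y,-19,-10,50) for y in(-4,0,4)])
E
```

```text
x- [(-18, -26.63), (-10, -27.31), (0, -27.68), (10, -26.29), (18, -25.39)]
x+ [(10, 29.37), (14, 29.56), (18, 29.56)]
y- [(-22, -22.83), (-15, -23.68), (-8, -23.17), (0, -21.06)]
y+ [(-22, 23.47), (-15, 23.39), (-8, 23.26), (0, 23.22), (8, 23.05), (16, 22.94), (24, 22.95)]
body x- [(-20, -43.96), (0, -43.53), (20, -43.74), (40, -43.37), (60, -42.69), (80, -43.46)]
fine y x=-10 [-9.66, -9.83] [13.37, 13.26] x- [-14.67, -14.79, -14.5]
```

```bash
python3 - <<'E'
from h import *
s=read_state();print(s['clock'],s['eef_pos'],s['tool_rot'])
go([587.3,232.7,48],3.065)
E
```

```text
20.5 [624.68184634 220.92626982 160.35234676] [-3.14100729e+00  1.70246083e-03  3.06782450e+00]
d cm [ 3.83  0.91 11.23] a [-0.001  0.002  0.003]
```

Request:
send_rows(
  series=[
    {"ax": 0,"ay": 0,"az": 0.003,"dx": 1.9,"dy": 0.5,"dz": 0,"hand": 0.9},
    {"ax": 0,"ay": 0,"az": 0.003,"dx": 3.83,"dy": 0.91,"dz": 2,"hand": 0.9},
    {"ax": 0,"ay": 0,"az": 0.003,"dx": 3.83,"dy": 0.91,"dz": 5,"hand": 0.9},
    {"ax": 0,"ay": 0,"az": 0.003,"dx": 3.83,"dy": 0.91,"dz": 8,"hand": 0.9},
    {"ax": 0,"ay": 0,"az": 0.003,"dx": 3.83,"dy": 0.91,"dz": 10,"hand": 0.9},
    {"ax": 0,"ay": 0,"az": 0.003,"dx": 3.83,"dy": 0.91,"dz": 11.2,"hand": 0.9},
    {"ax": 0,"ay": 0,"az": 0.003,"dx": 3.83,"dy": 0.91,"dz": 11.2,"hand": 0.9},
    {"ax": 0,"ay": 0,"az": 0.003,"dx": 3.83,"dy": 0.91,"dz": 11.2,"hand": 0.9},
    {"ax": 0,"ay": 0,"az": 0.003,"dx": 3.83,"dy": 0.91,"dz": 11.2,"hand": 0.9},
  ],
)

```text
clock: 21.4
eef_pos: [587.6, 234.8, 48.4]
tool_rot: [3.141, 0.002, 3.067]
force: [-0.2, 0.4, -0.9]
width: 25.0
gripper_force: 59.2
```

```bash
python3 - <<'E'
from h import *
s=read_state();print(s['clock'],s['eef_pos'],s['tool_rot'],s['force'])
go([587.3,232.7,37],3.065)
E
```

```text
21.4 [587.61788009 234.77955693  48.38613816] [3.14061500e+00 2.21171932e-03 3.06677537e+00] [-0.22024661  0.36087909 -0.93030602]
d cm [ 0.02 -0.21  1.14] a [0.001 0.002 0.002]
```

Request:
send_rows(
  series=[
    {"ax": 0,"ay": 0,"az": 0,"dx": 0,"dy": -0.2,"dz": 0.3,"hand": 0.9},
    {"ax": 0,"ay": 0,"az": 0,"dx": 0,"dy": -0.2,"dz": 0.7,"hand": 0.9},
    {"ax": 0,"ay": 0,"az": 0,"dx": 0,"dy": -0.2,"dz": 0.7,"hand": 0.9},
    {"ax": 0,"ay": 0,"az": 0,"dx": 0,"dy": -0.2,"dz": 0.7,"hand": 0.9},
  ],
)

```text
clock: 21.8
eef_pos: [586.0, 232.7, 39.5]
tool_rot: [-3.141, -0.001, 3.067]
force: [0.3, 0.4, -0.1]
width: 25.4
gripper_force: 59.2
```

Request:
send_rows(
  series=[
    {"ax": 0,"ay": 0,"az": 0,"dx": 0,"dy": 0,"dz": 0.2,"hand": 0.9},
    {"ax": 0,"ay": 0,"az": 0,"dx": 0,"dy": 0,"dz": 0.4,"hand": 0.9},
    {"ax": 0,"ay": 0,"az": 0,"dx": 0,"dy": 0,"dz": 0.6,"hand": 0.9},
    {"ax": 0,"ay": 0,"az": 0,"dx": 0,"dy": 0,"dz": 0.6,"hand": 0.9},
  ],
)

```text
clock: 22.2
eef_pos: [586.3, 232.7, 33.4]
tool_rot: [-3.141, -0.0, 3.067]
force: [0.4, 0.2, -1.7]
width: 25.5
gripper_force: 59.2
```

Request:
send_rows(
  series=[
    {"ax": 0,"ay": 0,"az": 0,"dx": 0,"dy": 0,"dz": 0.2,"hand": 0.9},
    {"ax": 0,"ay": 0,"az": 0,"dx": 0,"dy": 0,"dz": 0.4,"hand": 0.9},
    {"ax": 0,"ay": 0,"az": 0,"dx": 0,"dy": 0,"dz": 0.6,"hand": 0.9},
    {"ax": 0,"ay": 0,"az": 0,"dx": 0,"dy": 0,"dz": 0.75,"hand": 0.9},
    {"ax": 0,"ay": 0,"az": 0,"dx": 0,"dy": 0,"dz": 0.75,"hand": 0.9},
  ],
)

```text
clock: 22.7
eef_pos: [586.3, 232.7, 26.0]
tool_rot: [-3.141, -0.0, 3.067]
force: [1.4, 0.6, -1.1]
width: 25.0
gripper_force: 59.2
```

Request:
send_rows(
  series=[
    {"ax": 0,"ay": 0,"az": 0,"dx": 0,"dy": 0,"dz": 0.1,"hand": 0.9},
    {"ax": 0,"ay": 0,"az": 0,"dx": 0,"dy": 0,"dz": 0.2,"hand": 0.9},
    {"ax": 0,"ay": 0,"az": 0,"dx": 0,"dy": 0,"dz": 0.2,"hand": 0.9},
  ],
)

```text
clock: 23.0
eef_pos: [586.3, 232.7, 24.3]
tool_rot: [-3.141, -0.0, 3.067]
force: [1.3, -0.2, 0.9]
width: 24.9
gripper_force: 59.3
```

Request:
send_rows(
  series=[
    {"ax": 0,"ay": 0,"az": 0,"dx": 0,"dy": 0,"dz": 0.1,"hand": 0.9},
    {"ax": 0,"ay": 0,"az": 0,"dx": 0,"dy": 0,"dz": 0.15,"hand": 0.9},
    {"ax": 0,"ay": 0,"az": 0,"dx": 0,"dy": 0,"dz": 0.15,"hand": 0.9},
  ],
)

```text
clock: 23.3
eef_pos: [586.3, 232.7, 24.2]
tool_rot: [3.141, -0.0, 3.067]
force: [-1.7, 0.0, 10.2]
width: 25.3
gripper_force: 60.9
```

Request:
send_rows(
  series=[
    {"ax": 0,"ay": 0,"az": 0,"dx": 0,"dy": 0,"dz": 0,"hand": 0.5},
    {"ax": 0,"ay": 0,"az": 0,"dx": 0,"dy": 0,"dz": 0,"hand": 0.3},
    {"ax": 0,"ay": 0,"az": 0,"dx": 0,"dy": 0,"dz": -0.1,"hand": 0.1},
    {"ax": 0,"ay": 0,"az": 0,"dx": 0,"dy": 0,"dz": -0.1,"hand": 0},
    {"ax": 0,"ay": 0,"az": 0,"dx": 0,"dy": 0,"dz": -2,"hand": 0},
    {"ax": 0,"ay": 0,"az": 0,"dx": 0,"dy": 0,"dz": -5,"hand": 0},
    {"ax": 0,"ay": 0,"az": 0,"dx": 0,"dy": 0,"dz": -9,"hand": 0},
    {"ax": 0,"ay": 0,"az": 0,"dx": 0,"dy": 0,"dz": -13,"hand": 0},
    {"ax": 0,"ay": 0,"az": 0,"dx": 0,"dy": 0,"dz": -17,"hand": 0},
    {"ax": 0,"ay": 0,"az": 0,"dx": 0,"dy": 0,"dz": -17,"hand": 0},
  ],
)

```text
clock: 24.3
eef_pos: [590.1, 233.7, 198.7]
tool_rot: [3.137, 0.01, 3.067]
force: [1.4, -0.9, -0.0]
width: 85.2
gripper_force: 0.0
```

```bash
python3 - <<'E'
from h import *
s=read_state();print(s['clock'],s['eef_pos'],s['tool_rot'])
im=get_image('wrist');c=orange(im);print(rect(im,c,86),rect(im,c,95))
im=get_image('top');c=orange(im);print(rect(im,c,86))
# blue probe in the stand, top view
hsv=cv2.cvtColor(im['pixels'],cv2.COLOR_RGB2HSV);m=cv2.inRange(hsv,(108,150,40),(125,255,255))
for c in cv2.findContours(m,cv2.RETR_EXTERNAL,cv2.CHAIN_APPROX_NONE)[0]:
    if cv2.contourArea(c)>40: print(cv2.boundingRect(c),rect(im,c,132))
go([578,24,200],3.067)
E
```

```text
24.3 [590.12763235 233.71702727 198.67378356] [3.13694558 0.00952669 3.06704544]
((584.6019897460938, 232.7513427734375), (25.057575225830078, 38.35580825805664), 84.91638946533203) ((582.4552612304688, 232.9274139404297), (24.265962600708008, 37.14406204223633), 84.91636657714844)
((823.907958984375, -294.66156005859375), (27.239206314086914, 26.130952835083008), 6.253281116485596)
(299, 226, 11, 10) ((574.4332885742188, 26.238609313964844), (20.215652465820312, 20.615341186523438), 75.48997497558594)
(251, 187, 16, 15) ((662.9981689453125, 119.84481811523438), (30.94957160949707, 28.190383911132812), 14.946330070495605)
(498, 186, 25, 38) ((601.43017578125, -422.921875), (82.92874908447266, 40.81251525878906), 4.014848709106445)
(528, 116, 23, 16) ((786.567626953125, -519.362548828125), (13.334982872009277, 59.30384063720703), 27.447355270385742)
(508, 99, 49, 37) ((802.06201171875, -505.25152587890625), (14.287903785705566, 142.96978759765625), 33.43492889404297)
d cm [ -0.7  -20.9   -0.66] a [0.001 0.001 0.   ]
```

Request:
send_rows(
  series=[
    {"ax": 0,"ay": 0,"az": 0,"dx": -0.1,"dy": -4,"dz": 0,"hand": 0},
    {"ax": 0,"ay": 0,"az": 0,"dx": -0.2,"dy": -8,"dz": 0,"hand": 0},
    {"ax": 0,"ay": 0,"az": 0,"dx": -0.4,"dy": -12,"dz": 0,"hand": 0},
    {"ax": 0,"ay": 0,"az": 0,"dx": -0.6,"dy": -16,"dz": 0,"hand": 0},
    {"ax": 0,"ay": 0,"az": 0,"dx": -0.7,"dy": -20,"dz": 0,"hand": 0},
    {"ax": 0,"ay": 0,"az": 0,"dx": -0.7,"dy": -20.9,"dz": 0,"hand": 0},
    {"ax": 0,"ay": 0,"az": 0,"dx": -0.7,"dy": -20.9,"dz": 0,"hand": 0},
    {"ax": 0,"ay": 0,"az": 0,"dx": -0.7,"dy": -20.9,"dz": 0,"hand": 0},
  ],
)

```text
clock: 25.2
eef_pos: [577.1, 25.5, 191.6]
tool_rot: [3.141, -0.003, 3.069]
force: [0.3, 1.0, -0.4]
width: 86.0
gripper_force: 0.0
```

```bash
cat >> h.py <<'E'
def blues(im,amin=40):
    hsv=cv2.cvtColor(im['pixels'],cv2.COLOR_RGB2HSV);m=cv2.inRange(hsv,(106,150,40),(125,255,255))
    return [c for c in cv2.findContours(m,cv2.RETR_EXTERNAL,cv2.CHAIN_APPROX_NONE)[0] if cv2.contourArea(c)>amin]
E
python3 - <<'E'
from h import *
import pickle
s=read_state();print(s['clock'],s['eef_pos'],s['tool_rot'])
im=get_image('wrist');pickle.dump(im,open('w9.pkl','wb'))
for c in blues(im): print(cv2.boundingRect(c),rect(im,c,132),cv2.approxPolyDP(c,3,True)[:,0].tolist())
print(proj(im,[575,25,132]))
# brightness classes of top face vs sides
hsv=cv2.cvtColor(im['pixels'],cv2.COLOR_RGB2HSV);u,v=proj(im,[575,25,132]).astype(int)
print(hsv[v-40:v+44:4,u,:].tolist())
im=get_image('top')
for c in blues(im,20): print('top',cv2.boundingRect(c))
im=get_image('scene')
for c in blues(im,20): print('scene',cv2.boundingRect(c))
E
```

```text
25.2 [577.06279511  25.51176671 191.62711938] [ 3.14078263e+00 -2.60566788e-03  3.06851820e+00]
(307, 243, 33, 22) ((579.0026245117188, 25.484874725341797), (21.474853515625, 14.927542686462402), 85.10363006591797) [[339, 243], [326, 258], [318, 257], [314, 248], [308, 247], [307, 259], [333, 264]]
[321.76148445 247.83817896]
[[15, 18, 57], [8, 17, 59], [98, 14, 73], [150, 13, 38], [117, 52, 49], [115, 62, 49], [115, 117, 72], [113, 142, 88], [112, 140, 93], [19, 97, 42], [18, 79, 42], [13, 40, 58], [18, 45, 57], [110, 187, 196], [115, 84, 133], [21, 108, 193], [21, 110, 195], [21, 110, 194], [21, 111, 193], [21, 109, 192], [22, 111, 191]]
top (498, 186, 25, 39)
top (528, 116, 23, 16)
top (508, 99, 49, 38)
scene (368, 266, 20, 41)
scene (245, 236, 19, 38)
scene (304, 235, 13, 28)
scene (361, 154, 35, 16)
scene (338, 92, 6, 17)
scene (330, 86, 5, 41)
```

```bash
python3 - <<'E'
from h import *
import pickle
im=pickle.load(open('w9.pkl','rb'));hsv=cv2.cvtColor(im['pixels'],cv2.COLOR_RGB2HSV)
for v in range(215,270): print(v,''.join('#' if (100<h<126 and S>100 and V>120) else '+' if (100<h<126 and S>80 and V>25) else '.' for h,S,V in hsv[v,296:350].tolist()))
E
```

```text
215 ......................................................
216 .................++++++++.............................
217 .................+++++.+++++++++......................
218 ................+++++.......++++++++++................
219 ................++++++..............++++..............
220 ................+++++.................+++.............
221 ...............++++++..................++.............
222 ...............++++++.................++++............
223 ...............++++++..................+++............
224 ...............++++++..................+++............
225 ...............+++++...................+++............
226 ...............+++++...................++++...........
227 ...............+++++...+...............++++...........
228 ..............++++++...................++++...........
229 ..............+++++++++................++++...........
230 ..............+++++++++++++++...........+++...........
231 ..............++++++++++++++++++++......+++...........
232 ..............++++++++++++++++++++++++++++++..........
233 ..............++++++++++++++++++++
[... 1444 characters left out ...]
........###############################............
259 ...........##############################.............
260 ............#############################.............
261 .............############################.............
262 ...................+#####################.............
263 .........................+##############..............
264 ................................+######...............
265 ......................................................
266 ......................................................
267 ......................................................
268 ......................................................
269 ......................................................
```

```bash
python3 - <<'E'
from h import *
import pickle
im=pickle.load(open('w9.pkl','rb'));p=onz(im,(323.5,249.7),132);print(p)
for q in((307,259.5),(336.5,264.5),(340.5,239),(309,233)): print(onz(im,q,132).round(1))
s=read_state();print(s['eef_pos'],s['tool_rot'])
go([p[0],p[1],50],2.906)
E
```

```text
[576.38889688  26.06964691 132.        ]
[582.5  14.4 132. ]
[587.5  34.1 132. ]
[569.8  37.9 132. ]
[564.1  17.3 132. ]
[577.47561207  26.11370368 192.17400933] [ 3.14099349e+00 -1.44379781e-03  3.07043587e+00]
d cm [ 0.09 -0.02 14.22] a [ 0.    -0.001  0.164]
```

Request:
send_rows(
  series=[
    {"ax": 0,"ay": 0,"az": 0.08,"dx": 0.1,"dy": 0,"dz": 2,"hand": 0},
    {"ax": 0,"ay": 0,"az": 0.164,"dx": 0.1,"dy": 0,"dz": 5,"hand": 0},
    {"ax": 0,"ay": 0,"az": 0.164,"dx": 0.1,"dy": 0,"dz": 8,"hand": 0},
    {"ax": 0,"ay": 0,"az": 0.164,"dx": 0.1,"dy": 0,"dz": 11,"hand": 0},
    {"ax": 0,"ay": 0,"az": 0.164,"dx": 0.1,"dy": 0,"dz": 13.5,"hand": 0},
    {"ax": 0,"ay": 0,"az": 0.164,"dx": 0.1,"dy": 0,"dz": 14.2,"hand": 0},
    {"ax": 0,"ay": 0,"az": 0.164,"dx": 0.1,"dy": 0,"dz": 14.2,"hand": 0.2},
    {"ax": 0,"ay": 0,"az": 0.164,"dx": 0.1,"dy": 0,"dz": 14.2,"hand": 0.4},
    {"ax": 0,"ay": 0,"az": 0.164,"dx": 0.1,"dy": 0,"dz": 14.2,"hand": 0.6},
    {"ax": 0,"ay": 0,"az": 0.164,"dx": 0.1,"dy": 0,"dz": 14.2,"hand": 0.8},
  ],
)

```text
clock: 26.35
eef_pos: [577.5, 23.9, 52.0]
tool_rot: [3.141, 0.002, 2.903]
force: [-0.3, -0.9, 0.3]
width: 28.1
gripper_force: 0.0
```

Request:
send_rows(
  series=[
    {"ax": 0,"ay": 0,"az": 0,"dx": 0,"dy": 0,"dz": 0,"hand": 1},
    {"ax": 0,"ay": 0,"az": 0,"dx": 0,"dy": 0,"dz": 0,"hand": 1},
    {"ax": 0,"ay": 0,"az": 0,"dx": 0,"dy": 0,"dz": 0,"hand": 1},
  ],
)

```text
clock: 26.65
eef_pos: [577.4, 23.9, 51.8]
tool_rot: [3.141, 0.001, 2.903]
force: [-1.2, 0.3, 6.3]
width: 21.5
gripper_force: 60.1
```

Request:
send_rows(
  series=[
    {"ax": 0,"ay": 0,"az": 0,"dx": 0,"dy": 0,"dz": -2,"hand": 1},
    {"ax": 0,"ay": 0,"az": 0,"dx": 0,"dy": 0,"dz": -4.5,"hand": 1},
    {"ax": 0,"ay": 0,"az": 0,"dx": 0,"dy": 0,"dz": -7,"hand": 1},
    {"ax": 0,"ay": 0,"az": 0,"dx": 0,"dy": 0,"dz": -9.5,"hand": 1},
    {"ax": 0,"ay": 0,"az": 0,"dx": 0,"dy": 0,"dz": -10,"hand": 1},
    {"ax": 0,"ay": 0,"az": 0,"dx": 0,"dy": 0,"dz": -10,"hand": 1},
    {"ax": 0,"ay": 0,"az": 0,"dx": 0,"dy": 0,"dz": -10,"hand": 1},
  ],
)

```text
clock: 27.35
eef_pos: [575.7, 23.9, 149.6]
tool_rot: [-3.141, -0.002, 2.903]
force: [-1.2, 0.8, -1.6]
width: 21.1
gripper_force: 59.3
```

```bash
python3 - <<'E'
from h import *
import pickle
s=read_state();print(s['clock'],s['eef_pos'],s['tool_rot'],s['width'],s['force'])
R=Ro.from_euler('xyz',s['tool_rot']);p=s['eef_pos']
im=get_image('wrist');pickle.dump(im,open('w10.pkl','wb'))
for x in(-2,0,2,4): print(x,'top centre',proj(im,p+R.apply([x,0,-80.2])).round(1),'tip',proj(im,p+R.apply([x,0,39.8])).round(1))
print('corners',[proj(im,p+R.apply([x,y,-80.2])).round(0).tolist() for x in(-11,11) for y in(-11,11)])
hsv=cv2.cvtColor(im['pixels'],cv2.COLOR_RGB2HSV)
for v in range(340,420,2): print(v,''.join('#' if (100<h<126 and S>100 and V>120) else '+' if (100<h<126 and S>80 and V>25) else '.' for h,S,V in hsv[v,276:372].tolist()))
for v in range(250,345,3): print(v,''.join('B' if (12<h<30 and S>140) else '+' if (100<h<126 and S>80 and V>25) else '-' if V<70 else '.' for h,S,V in hsv[v,290:356].tolist()))
E
```

```text
27.35 [575.65930599  23.9423224  149.61821347] [-3.14080096e+00 -2.39504101e-03  2.90327446e+00] 21.119542278705502 [-1.16697342  0.79570061 -1.63333825]
-2 top centre [322.8 391.5] tip [322.8 263. ]
0 top centre [322.8 386.1] tip [322.8 259.9]
2 top centre [322.8 380.6] tip [322.8 256.9]
4 top centre [322.8 375. ] tip [322.8 253.8]
corners [[288.0, 415.0], [358.0, 415.0], [286.0, 355.0], [360.0, 355.0]]
340 .............++++++++++++++++++++++++++++++++++++++++++++++++++++++++++++++++++++...............
342 .............++++++++++++++++++++++++++++++++++++++++++++++++++++++++++++++++++++...............
344 ............++++++++++++++++++++++++++++++++++++++++++++++++++++++++++++++++++++++..............
346 ............++++++++++++++++++++++++++++++++++++++++++++++++++++++++++++++++++++++..............
348 ............++++++++++++++++++++++++++++++++++++++++++++++++++++++++++++++++++++++..............
350 ...........++++++++++++++++++++++++++++++++++++++++++++++++++++++++++++++++++++++++.............
352 ...........+++++++++++++++++++++++++++++++++++++++++++++++++++++++++++++++++++++++
[... 4919 characters left out ...]
+++++++++++++++++++++++++++++++++++++++++++++++++++++++++----
319 ---++++++++++----------------------------------------++++++++++---
322 ---++++++++++++++++++++++++++++++++++++++++++++++++++++++++++++---
325 --++++++++++++++++++++++++++++++++++++++++++++++++++++++++++++++--
328 --++++++++++------------------------------------------+++++++++++-
331 -++++++++++++++++++++++++++++++++++++++++++++++++++++++++++++++++-
334 -++++++++++++++++++++++++++++++++++++++++++++++++++++++++++++++++-
337 ++++++++++++++++++++++++++++++++++++++++++++++++++++++++++++++++++
340 ++++++++++++++++++++++++++++++++++++++++++++++++++++++++++++++++++
343 ++++++++++++++++++++++++++++++++++++++++++++++++++++++++++++++++++
```

```bash
python3 - <<'E'
from h import *
go([635,-205,150],2.903)
E
```

```text
d cm [-11.18 -20.84  -0.07] a [-0.001 -0.003  0.   ]
```

Request:
send_rows(
  series=[
    {"ax": 0,"ay": 0,"az": 0,"dx": -2,"dy": -4,"dz": 0,"hand": 1},
    {"ax": 0,"ay": 0,"az": 0,"dx": -4,"dy": -8,"dz": 0,"hand": 1},
    {"ax": 0,"ay": 0,"az": 0,"dx": -6,"dy": -12,"dz": 0,"hand": 1},
    {"ax": 0,"ay": 0,"az": 0,"dx": -8,"dy": -15,"dz": 0,"hand": 1},
    {"ax": 0,"ay": 0,"az": 0,"dx": -10,"dy": -18,"dz": 0,"hand": 1},
    {"ax": 0,"ay": 0,"az": 0,"dx": -11.2,"dy": -20.8,"dz": 0,"hand": 1},
    {"ax": 0,"ay": 0,"az": 0,"dx": -11.2,"dy": -20.8,"dz": 0,"hand": 1},
    {"ax": 0,"ay": 0,"az": 0,"dx": -11.2,"dy": -20.8,"dz": 0,"hand": 1},
    {"ax": 0,"ay": 0,"az": 0,"dx": -11.2,"dy": -20.8,"dz": 0,"hand": 1},
  ],
)

```text
clock: 28.3
eef_pos: [635.8, -202.9, 149.5]
tool_rot: [3.14, -0.003, 2.904]
force: [0.7, 1.1, -0.8]
width: 21.3
gripper_force: 59.3
```

```bash
python3 - <<'E'
from h import *
s=read_state();print(s['clock'],s['eef_pos'],s['tool_rot'],s['width'],s['qd'].round(3))
im=get_image('wrist');redspot(im)
hsv=cv2.cvtColor(im['pixels'],cv2.COLOR_RGB2HSV)
print(proj(im,[607,-204,40]),proj(im,[588,-201,40]))
# pale lens disc
m=cv2.inRange(hsv,(60,5,120),(110,70,255));c=max(cv2.findContours(m,cv2.RETR_EXTERNAL,cv2.CHAIN_APPROX_NONE)[0],key=cv2.contourArea)
print(cv2.boundingRect(c),rect(im,cv2.convexHull(c),40))
E
```

```text
28.3 [ 635.80777803 -202.89910083  149.53165691] [ 3.14049291e+00 -2.81597366e-03  2.90444038e+00] 21.334765417072916 [-0.012 -0.01  -0.002 -0.001  0.001 -0.001  0.003]
red 146.5 [495.4 311.1] [739.8 -72.9  40. ]
red 186.0 [527.7 307. ] [743.1 -44.3  40. ]
red 46.5 [490.8 297.7] [726.1 -75.6  40. ]
red 39.0 [537.5 297.2] [735.8 -35.   40. ]
red 270.0 [557.3 299.8] [742.8 -17.6  40. ]
red 95.5 [523.4 288.4] [724.4 -46.8  40. ]
red 17.0 [314.8 196.6] [ 606.2 -202.    40. ]
red 1095.0 [111.  118.8] [ 511.8 -337.5   40. ]
[312.66848051 198.23495591] [310.47589288 173.49724239]
(267, 138, 84, 77) ((588.361328125, -196.0748748779297), (67.66651153564453, 45.41952896118164), 28.8770751953125)
```

```bash
python3 - <<'E'
from h import *
im=get_image('wrist');hsv=cv2.cvtColor(im['pixels'],cv2.COLOR_RGB2HSV)
m=(((hsv[...,0]<12)|(hsv[...,0]>165))&(hsv[...,1]>90)&(hsv[...,2]>30)).astype(np.uint8);m[:150]=0;m[240:]=0;m[:,:270]=0;m[:,370:]=0
for c in cv2.findContours(m,cv2.RETR_EXTERNAL,cv2.CHAIN_APPROX_NONE)[0]:
    (u,r)=cv2.minEnclosingCircle(c);M=cv2.moments(c)
    if cv2.contourArea(c)>8:print(cv2.contourArea(c),cv2.boundingRect(c),u,r,onz(im,u,40).round(1))
for v in range(184,212): print(v,''.join('R' if a else '-' if b<80 else '.' for a,b in zip(m[v,290:345],hsv[v,290:345,2])))
E
```

```text
99.5 (309, 194, 13, 12) (315.0833435058594, 199.5) 6.103937149047852 [ 608.8 -202.2   40. ]
184 .......................................................
185 .......................................................
186 .......................................................
187 .......................................................
188 .......................................................
189 .......................................................
190 .......................................................
191 .......................................................
192 .......................................................
193 .......................................................
194 .......................RRRRR...........................
195 .....................RRRRRRRRR.........................
196 .....................RRRRRRRRRR........................
197 ....................RRRRRRRRRRR........................
198 ....................RRRRRRRRRRRR.......................
199 ...................RRRRRRRRRRRRR.......................
200 ....................RRRRRRRRRRRR.......................
201 ....................RRRRRRRRRRRR.......................
202 ....................RRRRRRRRRRR........................
203 .....................RRRRRRRRRR........................
204 ......................RRRRRRRR.........................
205 ........................RRRR...........................
206 .......................................................
207 .......................................................
208 .......................................................
209 .......................................................
210 .......................................................
211 .......................................................
```

```bash
python3 - <<'E'
from h import *
import pickle
im=get_image('wrist');hsv=cv2.cvtColor(im['pixels'],cv2.COLOR_RGB2HSV)
g=hsv[...,2]; C=np.array([590.,-200.])
for it in range(3):
    pts=[]
    for a in np.radians(np.arange(0,360,5)):
        r=np.arange(29,41,.25);P=np.array([proj(im,[C[0]+q*np.cos(a),C[1]+q*np.sin(a),40]) for q in r],np.float32)
        I=cv2.remap(g,P[None,:,0],P[None,:,1],cv2.INTER_LINEAR)[0].astype(float);d=-np.gradient(I)
        if d.max()>8: q=r[d.argmax()];pts.append([C[0]+q*np.cos(a),C[1]+q*np.sin(a)])
    pts=np.array(pts); 
    for _ in range(6):
        A=np.c_[2*pts,np.ones(len(pts))];x=np.linalg.lstsq(A,(pts**2).sum(1),rcond=None)[0];R=np.sqrt(x[2]+x[:2]@x[:2]);e=abs(np.hypot(*(pts-x[:2]).T)-R);pts=pts[e<=max(1,2*np.median(e))]
    C=x[:2];print(C,R,len(pts),np.median(e))
t=pickle.load(open('top0.pkl','rb'))
for n in('top0','scene0'):
    t=pickle.load(open(n+'.pkl','rb'));u,v=proj(t,[607,-203,40]).round().astype(int);h=cv2.cvtColor(t['pixels'],cv2.COLOR_RGB2HSV)[v-7:v+8,u-7:u+8].astype(int)
    w=np.where((h[...,0]<10)|(h[...,0]>165),np.clip(h[...,1]-60,0,None),0);Y,X=np.mgrid[v-7:v+8,u-7:u+8]
    uv=((X*w).sum()/w.sum(),(Y*w).sum()/w.sum());print(n,uv,onz(t,uv,40),(w>0).sum())
E
```

```text
[ 594.24424491 -206.00375889] 34.325219818039905 34 0.1466467473779467
[ 594.27435515 -206.10836832] 34.33866132377751 53 0.12615582582930074
[ 594.33272407 -206.12008951] 34.36860548130863 53 0.13523086534029716
top0 (np.float64(401.37646001796946), np.float64(218.67565139263252)) [ 608.37962148 -201.805923     40.        ] 15
scene0 (np.float64(343.0712468193384), np.float64(209.9058524173028)) [ 609.15760746 -202.62880805   40.        ] 7
```

```bash
python3 - <<'E'
from h import *
s=read_state();print(s['eef_pos'],s['tool_rot']);go([610.4,-202.6,86],2.904)
E
```

```text
[ 636.37952973 -202.96350171  150.45310898] [ 3.14107190e+00 -1.16273594e-03  2.90517477e+00]
d cm [ 2.53 -0.58  6.45] a [ 0.001 -0.001  0.001]
```

Request:
send_rows(
  series=[
    {"ax": 0,"ay": 0,"az": 0,"dx": 1.5,"dy": -0.3,"dz": 0,"hand": 1},
    {"ax": 0,"ay": 0,"az": 0,"dx": 2.5,"dy": -0.58,"dz": 1.5,"hand": 1},
    {"ax": 0,"ay": 0,"az": 0,"dx": 2.5,"dy": -0.58,"dz": 3.5,"hand": 1},
    {"ax": 0,"ay": 0,"az": 0,"dx": 2.5,"dy": -0.58,"dz": 5.5,"hand": 1},
    {"ax": 0,"ay": 0,"az": 0,"dx": 2.5,"dy": -0.58,"dz": 6.3,"hand": 1},
    {"ax": 0,"ay": 0,"az": 0,"dx": 2.5,"dy": -0.58,"dz": 6.4,"hand": 1},
    {"ax": 0,"ay": 0,"az": 0,"dx": 2.5,"dy": -0.58,"dz": 6.4,"hand": 1},
    {"ax": 0,"ay": 0,"az": 0,"dx": 2.5,"dy": -0.58,"dz": 6.4,"hand": 1},
    {"ax": 0,"ay": 0,"az": 0,"dx": 2.5,"dy": -0.58,"dz": 6.4,"hand": 1},
  ],
)

```text
clock: 29.35
eef_pos: [611.3, -204.7, 87.7]
tool_rot: [-3.141, 0.001, 2.903]
force: [0.2, -0.4, -0.7]
width: 21.4
gripper_force: 59.3
```

```bash
python3 - <<'E'
from h import *
s=read_state();print(s['clock'],s['eef_pos'],s['tool_rot'],s['force'])
R=Ro.from_euler('xyz',s['tool_rot']);p=s['eef_pos'];tip=p+R.apply([1.9,0,39.8]);print('tip',tip)
im=get_image('wrist');print('proj tip',proj(im,tip),'spot',proj(im,[608.6,-202.2,40]))
hsv=cv2.cvtColor(im['pixels'],cv2.COLOR_RGB2HSV)
for v in range(238,282): print(v,''.join('R' if (h<10 or h>165) and S>90 and V>30 else 'B' if 10<=h<32 and S>90 else '-' if V<60 else '.' for h,S,V in hsv[v,300:346].tolist()))
go([610.4,-202.6,82],2.904)
E
```

```text
29.35 [ 611.3210106  -204.73276105   87.73994054] [-3.14114951e+00  1.28600344e-03  2.90320162e+00] [ 0.23782324 -0.44720109 -0.68593503]
tip [ 609.52031634 -204.31332087   47.93753395]
proj tip [322.78488741 257.03739285] spot [325.66269858 251.06280303]
238 ..............................................
239 ..............................................
240 ..............................................
241 ..............................................
242 ..............................................
243 ..............................................
244 ..............................................
245 ......................RRRRRRRRR...............
246 .....................RRRRRRRRRRR..............
247 ....................RRRRRRRRRRRRR.............
248 ...................RRRRRRRRRRRRRR.............
249 ...................RRRRRRRRRRRRRRR............
250 ...................RRRRRRRRRRRRRRR............
251 ...................RRRRRRRRRRRRRRR............
252 ...................RRRRRRRRRRRRRRR............
253 ...................RRRRRRRRRRRRRRR............
254 ...................RRRRB
[... 746 characters left out ...]
.........................................
270 ..............................................
271 ..............................................
272 ..............................................
273 ..............................................
274 .............................................B
275 ..............................................
276 ..............................................
277 ..............................................
278 ..............................................
279 ..............................................
280 ..............................................
281 ..............................................
d cm [0.13 0.19 0.56] a [-0.     0.001 -0.001]
```

Request:
send_rows(
  series=[
    {"ax": 0,"ay": 0,"az": 0,"dx": 0.1,"dy": 0.2,"dz": 0.2,"hand": 1},
    {"ax": 0,"ay": 0,"az": 0,"dx": 0.1,"dy": 0.2,"dz": 0.5,"hand": 1},
    {"ax": 0,"ay": 0,"az": 0,"dx": 0.1,"dy": 0.2,"dz": 0.5,"hand": 1},
    {"ax": 0,"ay": 0,"az": 0,"dx": 0.1,"dy": 0.2,"dz": 0.5,"hand": 1},
    {"ax": 0,"ay": 0,"az": 0,"dx": 0.1,"dy": 0.2,"dz": 0.5,"hand": 1},
  ],
)

```text
clock: 29.9
eef_pos: [610.1, -202.4, 81.7]
tool_rot: [-3.141, -0.0, 2.903]
force: [-0.2, 0.1, 0.1]
width: 21.6
gripper_force: 59.3
```

```bash
python3 - <<'E'
from h import *
s=read_state();print(s['clock'],s['eef_pos'],s['tool_rot'],s['force'])
R=Ro.from_euler('xyz',s['tool_rot']);p=s['eef_pos'];tip=p+R.apply([1.9,0,39.8]);print('tip',tip)
im=get_image('wrist');print('proj tip',proj(im,tip),'spot',proj(im,[608.6,-202.2,40]))
hsv=cv2.cvtColor(im['pixels'],cv2.COLOR_RGB2HSV)
for v in range(244,266): print(v,''.join('R' if (h<10 or h>165) and S>90 and V>30 else 'B' if 10<=h<32 and S>60 else '-' if V<60 else '.' for h,S,V in hsv[v,300:346].tolist()))
E
```

```text
29.9 [ 610.12275827 -202.42266143   81.72718704] [-3.14116093e+00 -4.67970161e-04  2.90308136e+00] [-0.23597257  0.13062262  0.13370409]
tip [ 608.25438856 -201.98607034   41.92808425]
proj tip [322.77668695 256.99404911] spot [322.57536622 256.61731451]
244 ..............................................
245 ..............................................
246 ..............................................
247 ..............................................
248 ..............................................
249 ..............................................
250 ....................RRRRRRR...................
251 ..................RRRRRRRRRR..................
252 .................RRRRRRRRRRRR.................
253 ................RRRRRRRRRRRRRR................
254 ................RRRRRRRBBRRRRRR...............
255 ................RRRRRBBBBBBRRRR...............
256 ...............RRRRRBBBBBBBBRRR...............
257 ...............RRRRRBBB..BBBRRR...............
258 ................RRR..........RR...............
259 ................RR............R...............
260 ..............................................
261 ..............................................
262 ..............................................
263 ..............................................
264 ..............................................
265 ..............................................
```

Request:
send_rows(
  series=[
    {"ax": 0,"ay": 0,"az": 0,"dx": 0,"dy": 0,"dz": 0.15,"hand": 1},
    {"ax": 0,"ay": 0,"az": 0,"dx": 0,"dy": 0,"dz": 0.3,"hand": 1},
    {"ax": 0,"ay": 0,"az": 0,"dx": 0,"dy": 0,"dz": 0.3,"hand": 1},
    {"ax": 0,"ay": 0,"az": 0,"dx": 0,"dy": 0,"dz": 0.3,"hand": 1},
  ],
)

```text
clock: 30.35
eef_pos: [610.3, -202.4, 78.9]
tool_rot: [-3.141, -0.0, 2.903]
force: [0.2, 0.3, 0.7]
width: 21.4
gripper_force: 59.4
```

Request:
send_rows(
  series=[
    {"ax": 0,"ay": 0,"az": 0,"dx": 0,"dy": 0,"dz": 0.15,"hand": 1},
    {"ax": 0,"ay": 0,"az": 0,"dx": 0,"dy": 0,"dz": 0.3,"hand": 1},
    {"ax": 0,"ay": 0,"az": 0,"dx": 0,"dy": 0,"dz": 0.3,"hand": 1},
    {"ax": 0,"ay": 0,"az": 0,"dx": 0,"dy": 0,"dz": 0.3,"hand": 1},
  ],
)

```text
clock: 30.75
eef_pos: [610.3, -202.4, 75.8]
tool_rot: [-3.141, -0.0, 2.903]
force: [0.2, 0.2, 1.9]
width: 21.1
gripper_force: 59.6
```

```bash
python3 - <<'E'
from h import *
F=[]
for i in range(5):
    get_image('wrist');s=read_state();F.append([*s['force'],*s['eef_pos']])
print(np.round(F,2))
E
```

```text
[[-1.0800e+00 -6.1000e-01  1.1200e+00  6.1029e+02 -2.0240e+02  7.5870e+01]
 [ 6.6000e-01  4.6000e-01  1.5000e+00  6.1025e+02 -2.0239e+02  7.5860e+01]
 [-1.4000e-01 -4.9000e-01  1.4500e+00  6.1028e+02 -2.0235e+02  7.5880e+01]
 [-8.0000e-01 -3.1000e-01  1.0000e+00  6.1026e+02 -2.0238e+02  7.5880e+01]
 [ 7.1000e-01 -3.3000e-01  1.7600e+00  6.1027e+02 -2.0238e+02  7.5860e+01]]
```

Request:
send_rows(
  series=[
    {"ax": 0,"ay": 0,"az": 0,"dx": 0,"dy": 0,"dz": 0.1,"hand": 1},
    {"ax": 0,"ay": 0,"az": 0,"dx": 0,"dy": 0,"dz": 0.22,"hand": 1},
    {"ax": 0,"ay": 0,"az": 0,"dx": 0,"dy": 0,"dz": 0.22,"hand": 1},
    {"ax": 0,"ay": 0,"az": 0,"dx": 0,"dy": 0,"dz": 0.22,"hand": 1},
    {"ax": 0,"ay": 0,"az": 0,"dx": 0,"dy": 0,"dz": 0.22,"hand": 1},
  ],
)

```text
clock: 31.5
eef_pos: [610.3, -202.4, 73.7]
tool_rot: [-3.141, -0.0, 2.903]
force: [0.1, -0.4, 2.3]
width: 21.2
gripper_force: 59.7
```

```bash
python3 - <<'E'
from h import *
F=[]
for i in range(8):
    im=get_image('wrist');s=read_state();F.append([*s['force'],*s['eef_pos']])
print(np.mean(F,0).round(2),s['tool_rot'],s['clock'],s['gripper_force'])
t=get_image('scene');c=orange(t);print('module',cv2.boundingRect(c),proj(t,[585,232.7,68]))
for c in blues(t,20): print(cv2.boundingRect(c))
E
```

```text
[ 8.3000e-01 -3.1000e-01  2.5700e+00  6.1022e+02 -2.0235e+02  7.3620e+01] [-3.14122785e+00 -2.47166352e-04  2.90316836e+00] 31.9 59.65509653091431
module (242, 311, 22, 16) [253.69660781 323.81238666]
(368, 267, 20, 40)
(245, 236, 19, 38)
(342, 172, 8, 23)
(361, 154, 35, 16)
```

```bash
python3 -c "
from cell import finish_job
print(finish_job())"
```

```text
the job is handed in; nothing more can be done
None
```

I handed the job in: the orange module is fully home in the readout's socket and released, and the smallest blue probe is held upright on the red spot, tip pressed in about 6–7 mm (half way is 6). On the first grasp I knocked the module over and had to stand it up again. I did not separately check the bottles, jar and cap at the end.

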